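# Shut the marble display case for the night

### The arm

A 6-joint arm with a two-finger parallel gripper is mounted at the origin on the work surface. World frame = base frame: x ahead of the robot, y to its left, z up, the work surface at z = 0. Lengths are in m, angles in rad, forces in N, time in s.
With the tool pointing down it reaches from about 0.35 to 0.875 m from the base axis. Payload 4.2 kg.
Tool frame: the origin (TCP) lies midway between the tips of the shut fingers; the grasp point (between the pads) lies 19 mm behind it; y points along the fingers, z is the direction in which the jaws open and shut, and the axes are right-handed (so a half turn about y gives the same grasp; the last joint's range is limited). The gripper opens to 87 mm and grips with 3 to 60 N. Pads are 19 mm wide; open, the fingers measure 117 mm over their backs; the gripper's body (75 mm by 190 mm) begins 51 mm behind the grasp point.
Start: joints at [1.445, 0.385, 0.008, 0, -1.194, -0.259], TCP at [0.235, 0.579, 0.223] pointing down, gripper open.
Joint ranges: [-3.14, 3.14], [-1.21, 2.06], [-1.07, 1.41], [-3.16, 2.05], [-2.99, -0.16], [-3.1, 3.1]. Speed limits (rad/s): [2.79, 2.79, 3.14, 3.14, 3.14, 3.14].

### API

Orientations are given as a unit quaternion [w, x, y, z].
In Python, from station import observe, read_camera, get_calibration, sign_off gives the robot as it stands.
- The arm moves only by the shell command python3 -m crank 'ROWS' [FORCE]. ROWS is JSON, a list of rows, each an object with "travel": the shift along the tool's x, y, z in m, a list of three; "rot": the turn, a rotation vector about the tool's x, y, z in rad, a list of three; "gripper": the closure, from 0 (fully open) to 1 (shut). In form: [{"travel": [x, y, z], "rot": [ax, ay, az], "gripper": gripper}, ...]. A call has 1 to 5 rows; each row shifts and turns the commanded pose from where the row before left it, along the tool's axes as they then stand; what a row does not reach is not made up. A row lasts 1/10 s, in which the tool goes at most 50 mm and 8.59 degrees, less where a joint would pass 70% of its speed; a pose out of reach is approached as far as the arm can. A call is refused whole if a number of a shift passes 0.05 or a number of a turn 0.15, either way. A call with a gripper value outside its range is refused whole. The fingers move at their own pace and stop on an object; FORCE is the grip in N (left out, the last holds). Time passes only in rows, so rows that do not move let the fingers close. It gives the time, the measured TCP pose, the force and the opening at its end, in the units of the state.
- observe(): the state, without advancing time (a new reading comes with each control period).
- read_camera(name): name is "side" or "top"; returns the picture (420x560x3 uint8, red, green, blue); there is no depth.
- get_calibration(name): a dict with "fx", "fy", "cx", "cy" (pixels), "k1" (the pictures are not rectified: a ray, as slopes to the right and down, at radius r is drawn at 1 + k1 r^2 times it, then the intrinsics apply), "extrinsics" (4x4, takes a point from camera to world coordinates). Camera axes: x right, y down, z forward; pixel columns grow to the right and rows downward; lengths in m; the calibration is good to about 2 mm. A picture is of the moment at which its call begins. get_calibration takes no time and is no camera call.
- sign_off(): hands the job in, once; it reports no verdict.
The state is a dict: "clock": time; "joint_pos": joint angles; "joint_velocities": joint speeds; "tau": joint torques, N m; "ee_pos": TCP position; "eef_rot": TCP orientation; "force": force on the tool from outside, world axes, zero at the start; "torque": the same for the moment, N m; "opening": finger opening in m.
Only numpy, scipy, OpenCV 4.12 (cv2) and the standard library are available. Lean on these libraries where they do the work, as an engineer would, in place of code of your own. Each camera call takes 0.05 s, during which the arm holds its last target.

### The job

Close up the marble display case for the night: stand every chrome measuring cup left about on the shelf upright in the cup bay at the right-hand end of the case, and turn each jar in place on its turntable (too wide to grip: roll its edge round with a fingertip) until its label faces straight out of the front of the case (the side towards you, where the hood's handle comes down). Then lower the clear hood until it is fully shut. Leave the other things on the shelf where they are.

Things in the scene. Friction and masses are not known exactly. Their poses are not given: they have to be found in the camera images.
- case: Dark wooden base board of the display case, 160 mm deep (x), 550 wide (y), 22 thick; it never moves during the job. Origin: centre of its underside. Its -x side is the case's front (towards the robot), its +x side the back, where the hood is hinged. Three turntables stand on it (x +12, y +205, +75, -55 mm); the cup bay is at its -y end.
- bay (a point): Centre of the floor of the cup bay (case frame: x +5, y -204, z +22 mm), axes as the case. The bay is the grey-lined rectangle at the right-hand end of the board as seen from the robot, floor 22 mm above the shelf, 118 mm (x) by 112 mm (y) inside, framed by lips 8 mm high, 5 mm wide. The nearest turntable's axis is 149 mm away in +y.
- hood (a joint): Opening angle of the clear hood, rad: 0 = shut, resting on the base board; about 1.6 at the start (wide open, standing up behind the jars). Stiff hinge: it stays where it is left and takes about 2 to 12 N at the handle. The hood is a clear five-sided cover of 4 mm sheet, 156 mm deep, 544 wide, 90 high, 0.6 kg; shut, its top is 113 mm above the shelf.
- hood_hinge (a point): Middle of the hood's level hinge line, at the back edge of the case (case frame: x +78, y 0, z +23 mm). The line runs along the case's y. This point turns with the hood; with the hood shut its axes are those of the case.
- hood_handle (a point): Middle of the hood's handle: dark steel round bar 10 mm thick, 130 mm long, along the case's y, 35 mm off the hood's front panel; 191 mm ahead (-x) of the hinge and 80 mm up (+z) in the hood's frame. Hood open: the bar is on top, 35 mm above the then level panel. Shut: in front of the case, 103 mm above the shelf. It can be pinched from above all the way.
- jar1: Closed glass jar of green marbles with a flat brass lid, 90 mm across, 76 mm high (lid 88 mm across, the top 14 mm), about 0.6 kg; too wide to grip. It stands on turntable 1 and turns with it about its upright axis. Origin: centre of its underside; z up. The label is on its -x side: it faces the case's front when the jar's yaw equals the case's. May be absent.
- jar1_label (a point): Middle of the paper label on the side of jar1: 42 mm high, about 70 mm round the jar, 45 mm from the jar's axis, 31 mm above its underside. A white paper seal 18 mm wide runs from the label up over the lid's edge and 34 mm in towards the middle of the lid, so that the label's side can be seen from above.
- dish1 (a point): Centre of the floor of turntable 1, where jar1 stands: an aluminium dish 102 mm across, floor 28 mm above the shelf, rim 6 mm higher, 1.5 mm play round the jar. It turns endlessly about its upright axis with little friction (0.012 N m). Empty if the jar is absent.
- jar2: Closed glass jar of green marbles with a flat brass lid, 90 mm across, 76 mm high (lid 88 mm across, the top 14 mm), about 0.6 kg; too wide to grip. It stands on turntable 2 and turns with it about its upright axis. Origin: centre of its underside; z up. The label is on its -x side: it faces the case's front when the jar's yaw equals the case's. May be absent.
- jar2_label (a point): Middle of the paper label on the side of jar2: 42 mm high, about 70 mm round the jar, 45 mm from the jar's axis, 31 mm above its underside. A white paper seal 18 mm wide runs from the label up over the lid's edge and 34 mm in towards the middle of the lid, so that the label's side can be seen from above.
- dish2 (a point): Centre of the floor of turntable 2, where jar2 stands: an aluminium dish 102 mm across, floor 28 mm above the shelf, rim 6 mm higher, 1.5 mm play round the jar. It turns endlessly about its upright axis with little friction (0.012 N m). Empty if the jar is absent.
- jar3: Closed glass jar of green marbles with a flat brass lid, 90 mm across, 76 mm high (lid 88 mm across, the top 14 mm), about 0.6 kg; too wide to grip. It stands on turntable 3 and turns with it about its upright axis. Origin: centre of its underside; z up. The label is on its -x side: it faces the case's front when the jar's yaw equals the case's. May be absent.
- jar3_label (a point): Middle of the paper label on the side of jar3: 42 mm high, about 70 mm round the jar, 45 mm from the jar's axis, 31 mm above its underside. A white paper seal 18 mm wide runs from the label up over the lid's edge and 34 mm in towards the middle of the lid, so that the label's side can be seen from above.
- dish3 (a point): Centre of the floor of turntable 3, where jar3 stands: an aluminium dish 102 mm across, floor 28 mm above the shelf, rim 6 mm higher, 1.5 mm play round the jar. It turns endlessly about its upright axis with little friction (0.012 N m). Empty if the jar is absent.
- cup1: Chrome measuring cup (a shot glass), open at the top, slightly tapered, 46 mm across at the rim, 58 mm high, wall 3.5 mm, about 0.12 kg, standing upright on the shelf at the start. Origin: centre of its underside; z up. May be absent.
- cup2: Chrome measuring cup (a shot glass), open at the top, slightly tapered, 46 mm across at the rim, 58 mm high, wall 3.5 mm, about 0.12 kg, standing upright on the shelf at the start. Origin: centre of its underside; z up. May be absent.
- cup3: Chrome measuring cup (a shot glass), open at the top, slightly tapered, 46 mm across at the rim, 58 mm high, wall 3.5 mm, about 0.12 kg, standing upright on the shelf at the start. Origin: centre of its underside; z up. May be absent.
- ashtray: Bystander, to be left alone: round dark bakelite ashtray 116 mm across, 26 mm high, with a few marbles in it. Origin: centre of its underside.
- jug: Bystander, to be left alone: marbled brown clay jug 155 mm high, 125 mm across, with a handle. Origin: centre of its underside.
- doorstop: Bystander, to be left alone: black rubber doorstop wedge, 120 x 45 mm, 32 mm high at the thick end. Origin: centre of its underside.
- tin: Bystander, to be left alone: closed upright tin, 74 mm across, 100 mm high. Origin: centre of its underside.
- brush: Bystander, to be left alone: dusting brush 200 mm long, lying flat. Origin: centre of its underside.
- carton: Bystander, to be left alone: cardboard box 90 x 130 x 60 mm. Origin: centre of its underside.

How it is judged:
By the outcome, as a careful person would: the job done as asked, in the order asked, and still so for the second after the job is handed in, with the robot touching nothing.
Of jar1, jar2, jar3 only 2 to 3 are there at a start; the rules pass over those that are not, and their reading is None.
Of cup1, cup2, cup3 only 2 to 2 are there at a start; the rules pass over those that are not, and their reading is None.
At some moment in a run one of cup1, cup2, cup3 may be knocked a few centimetres aside while the robot is not near it.
Once in a run the grip may slacken for a moment while it holds something.
It also fails if it takes over 210 s, if anything falls off the work surface, if the arm or the gripper's body presses on something with over 40 N, if the wrist force passes 120 N, or if a joint passes its speed limit or range.

## Working session

There is one attempt and no reset: what is moved stays moved. The work goes in short steps, Python scripts to look and compute and a shell command to move; the robot and the scene stay as the last step left them, time stands still between calls to the robot, and variables do not carry over. Pictures are saved under pics/ and viewed, and the job is handed in when it is done.

```bash
ls; mkdir -p pics; python3 - <<'E'
from station import *
import cv2
s=observe(); print(s)
for n in("top","side"):
    im=read_camera(n); cv2.imwrite(f"pics/{n}0.png",im[:,:,::-1]); print(n,get_calibration(n))
E
```

```text
pics
{'clock': 0.0, 'joint_pos': array([ 1.44461251e+00,  3.85532995e-01,  6.67664371e-03, -4.97483305e-04,
       -1.19397657e+00, -2.58597967e-01]), 'joint_velocities': array([-0.00021306, -0.00091286, -0.00017732, -0.00170717, -0.00202221,
        0.00026016]), 'tau': array([-1.87476230e-04, -3.90671110e+01,  1.87406856e+01,  4.22002181e+00,
        1.10022275e-02, -1.93736942e-04]), 'ee_pos': array([0.23436002, 0.57877586, 0.22149392]), 'eef_rot': array([ 0.13538232, -0.13515135, -0.69331851,  0.69477708]), 'force': array([ 0.04210696, -0.65645634, -0.40836076]), 'torque': array([ 0.02545084,  0.00451288, -0.02396189]), 'opening': 0.08721941034426092}
top {'fx': 466.4975490869315, 'fy': 466.4975490869315, 'cx': 286.29743877862023, 'cy': 208.45244548985124, 'k1': -0.005316156253635621, 'extrinsics': array([[-1.50391503e-03, -9.98535244e-01,  5.40842400e-02,
         3.98864602e-01],
       [-9.99995543e-01,  1.36221007e-03, -2.65684733e-03,
        -6.66479099e-02],
       [ 2.57928160e-03, -5.40879946e-02, -9.98532842e-01,
         1.54602620e+00],
       [ 0.00000000e+00,  0.00000000e+00,  0.00000000e+00,
         1.00000000e+00]])}
side {'fx': 433.971711534937, 'fy': 433.971711534937, 'cx': 278.94721334104764, 'cy': 206.41997268841604, 'k1': -0.09713670659303061, 'extrinsics': array([[ 0.9576783 , -0.21537624,  0.190959  ,  0.25016777],
       [-0.28763816, -0.69119366,  0.66295974, -0.96424374],
       [-0.01079612, -0.68982925, -0.7238916 ,  1.10151852],
       [ 0.        ,  0.        ,  0.        ,  1.        ]])}
```

View pics/top0.png

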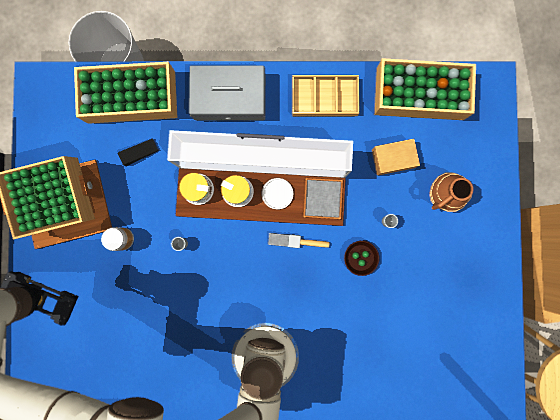

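View pics/side0.png

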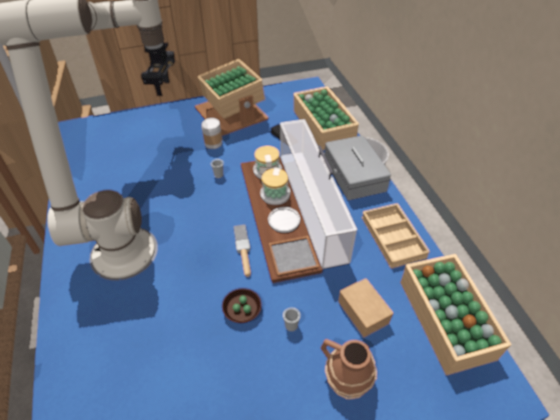

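The top view shows jars on turntables 1 and 2 (px 196,189 and 236,190). Turntable 3 is empty (278,192). There are cups at (179,243) and (390,220), and the bay is at (324,197).

```bash
cat > h.py <<'E'
import numpy as np, cv2
from station import *
def proj(n,P):
    c=get_calibration(n);E=c['extrinsics'];P=np.atleast_2d(P)
    q=(P-E[:3,3])@E[:3,:3];s=q[:,:2]/q[:,2:];r2=(s**2).sum(1,keepdims=True)
    s=s*(1+c['k1']*r2);return s*[c['fx'],c['fy']]+[c['cx'],c['cy']]
def ray(n,uv):
    c=get_calibration(n);E=c['extrinsics'];d=(np.atleast_2d(uv)-[c['cx'],c['cy']])/[c['fx'],c['fy']]
    s=d.copy()
    for _ in range(8): s=d/(1+c['k1']*(s**2).sum(1,keepdims=True))
    v=np.c_[s,np.ones(len(s))]@E[:3,:3].T
    return E[:3,3],v
def plane(n,uv,z):
    o,v=ray(n,uv);return o+v*((z-o[2])/v[:,2:])
def tri(uvt,uvs):
    o1,v1=ray('top',uvt);o2,v2=ray('side',uvs);v1=v1[0];v2=v2[0]
    A=np.c_[v1,-v2];t=np.linalg.lstsq(A,o2-o1,rcond=None)[0]
    a=o1+t[0]*v1;b=o2+t[1]*v2;return (a+b)/2,np.linalg.norm(a-b)
def shot(n,name,box=None,k=1):
    im=read_camera(n)[:,:,::-1].copy();cv2.imwrite(f"pics/{name}_full.png",im)
    if box: 
        x0,y0,x1,y1=box;im=cv2.resize(im[y0:y1,x0:x1],None,fx=k,fy=k,interpolation=cv2.INTER_CUBIC)
    cv2.imwrite(f"pics/{name}.png",im);return im
E
python3 - <<'E'
from h import *
im=cv2.imread('pics/top0.png');
cv2.imwrite('pics/t0a.png',cv2.resize(im[120:250,160:360],None,fx=4,fy=4,interpolation=cv2.INTER_CUBIC))
cv2.imwrite('pics/t0b.png',cv2.resize(im[180:290,340:480],None,fx=5,fy=5,interpolation=cv2.INTER_CUBIC))
im=cv2.imread('pics/side0.png');
cv2.imwrite('pics/s0a.png',cv2.resize(im[110:340,190:360],None,fx=2.6,fy=2.6*1,interpolation=cv2.INTER_CUBIC))
E
```

```text
(no output)
```

View pics/t0a.png

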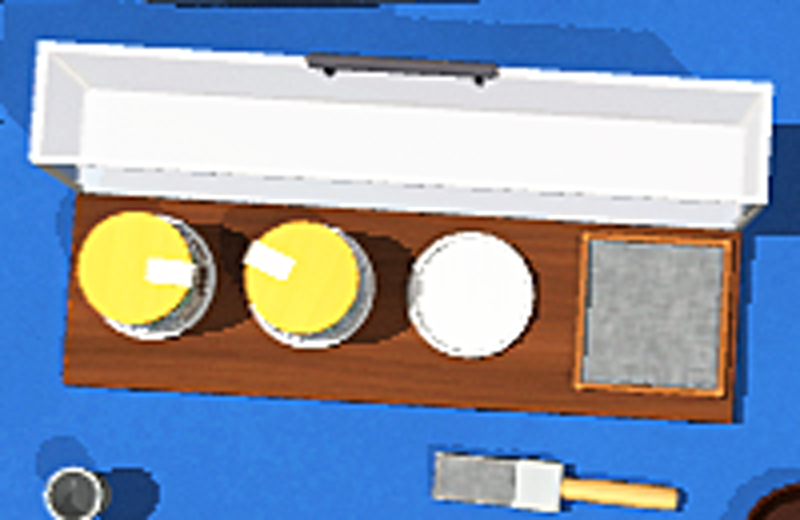

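View pics/s0a.png

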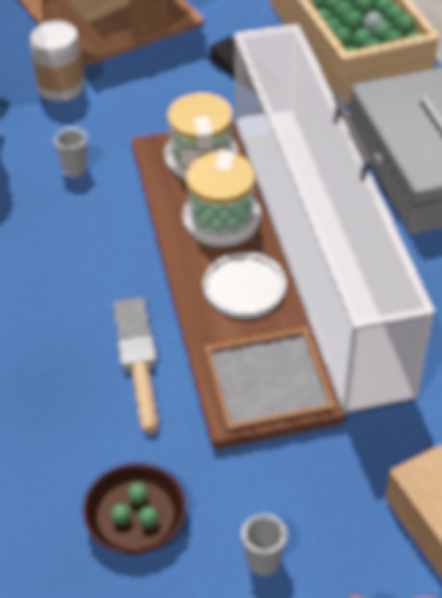

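```bash
python3 - <<'E'
from h import *
im=cv2.imread('pics/top0.png');hsv=cv2.cvtColor(im,cv2.COLOR_BGR2HSV)
f=lambda u,v:(160+(u-1.5)/4,120+(v-1.5)/4)
FL=plane('top',f(66,383),.022)[0];FR=plane('top',f(733,421),.022)[0];BL=plane('top',f(78,197),.022)[0]
print('front',FL,FR,np.linalg.norm(FR-FL),'depth',np.linalg.norm(BL-FL))
d=FL-FR;yaw=np.arctan2(d[1],d[0])-np.pi/2;print('yaw',yaw)
# yellow lids
m=cv2.inRange(hsv,(22,120,120),(35,255,255));n,l,st,c=cv2.connectedComponentsWithStats(m)
for i in range(1,n):
    if st[i,4]>200:
        cs,_=cv2.findContours((l==i).astype('uint8'),cv2.RETR_EXTERNAL,cv2.CHAIN_APPROX_NONE)
        h=cv2.convexHull(cs[0]);(cx,cy),r=cv2.minEnclosingCircle(h);print('lid',(cx,cy),r,plane('top',(cx,cy),.104),r*1.44/466*1000)
        a,b,w,hh=st[i,:4];box=im[b-3:b+hh+3,a-3:a+w+3]; 
        wm=np.zeros(m.shape,'uint8');cv2.fillPoly(wm,[cv2.convexHull(cs[0])],255)
        hb=cv2.inRange(hsv,(0,0,190),(180,60,255))&wm
        ys,xs=np.nonzero(hb);print(' seal px',xs.mean(),ys.mean(),len(xs),plane('top',(xs.mean(),ys.mean()),.104))
# bay
ca,sa=np.cos(yaw),np.sin(yaw)
m=cv2.inRange(hsv,(0,0,60),(180,40,185));m[:, :300]=0;m[:,348:]=0;m[:175]=0;m[220:]=0
n,l,st,c=cv2.connectedComponentsWithStats(m);i=1+st[1:,4].argmax();print('bay',c[i],plane('top',c[i],.022),st[i])
cs,_=cv2.findContours((l==i).astype('uint8'),cv2.RETR_EXTERNAL,cv2.CHAIN_APPROX_NONE);rr=cv2.minAreaRect(cs[0]);print(rr,plane('top',cv2.boxPoints(rr),.022))
# case origin from front edge mid
R=np.array([[ca,-sa],[sa,ca]])
o=(FL+FR)[:2]/2+R@[.08,0];print('origin',o)
for nme,p in dict(d1=(.012,.205),d2=(.012,.075),d3=(.012,-.055),bay=(.005,-.204),hinge=(.078,0)).items(): print(nme,o+R@p)
# cups
for f2,(u,v) in dict(c1=(178.2,243),c2=(390.3,219)).items(): print(f2,plane('top',(u,v),.058))
E
```

```text
front [0.45924591 0.28938733 0.022     ] [ 0.42743116 -0.25545162  0.022     ] 0.5457670429837067 depth 0.15310174966998635
yaw -0.05832671704494663
lid (193.1923065185547, 186.61538696289062) 13.901962280273438 [[0.54521681 0.21828924 0.104     ]] 42.95885339826985
 seal px 201.74603174603175 187.55555555555554 63 [[0.54225275 0.19172784 0.104     ]]
lid (235.39251708984375, 188.89720153808594) 14.006980895996094 [[0.53793695 0.08733706 0.104     ]] 43.283374442563044
 seal px 227.43076923076924 185.16923076923078 65 [[0.5495823  0.11209369 0.104     ]]
bay [322.89938758 198.34383202] [[ 0.51441608 -0.19067502  0.022     ]] [ 305  180   36   37 1143]
((322.6396789550781, 198.12588500976562), (33.58899688720703, 35.291934967041016), 3.3664605617523193) [[ 0.46069037 -0.1312945   0.022     ]
 [ 0.57643733 -0.13852367  0.022     ]
 [ 0.56980307 -0.24860807  0.022     ]
 [ 0.45408169 -0.2409251   0.022     ]]
origin [0.52320249 0.01230436]
d1 [0.54713228 0.21625623]
d2 [0.53955411 0.0864773 ]
d3 [ 0.53197593 -0.04330163]
bay [ 0.51630208 -0.1916402 ]
hinge [0.60106985 0.00775746]
c1 [[0.36988058 0.27339635 0.058     ]]
c2 [[ 0.44527822 -0.40266356  0.058     ]]
```

View pics/t0b.png

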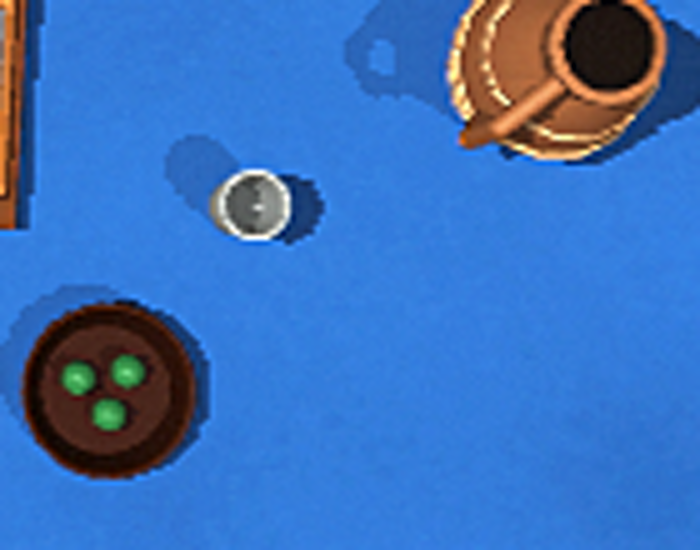

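```bash
cat >> h.py <<'E'
from scipy.spatial.transform import Rotation as Ro
CY=-0.058
def rot():
    q=observe()['eef_rot'];return Ro.from_quat([q[1],q[2],q[3],q[0]])
def to(p,jaw=None):
    """tool-frame travel to world p; needed rot vector so that tool points down with jaw dir (angle of tool z in world, mod pi)"""
    s=observe();R=rot().as_matrix();d=np.asarray(p)-s['ee_pos']
    print('pos',s['ee_pos'].round(4),'d world',d.round(4),'TOOL travel',(R.T@d).round(4),'F',s['force'].round(1),'op',round(s['opening'],4),'t',round(s['clock'],1),'q',s['joint_pos'].round(2))
    a=np.arctan2(R[1,2],R[0,2]);print('jaw angle deg',np.degrees(a).round(1),'tooly',R[:,1].round(3))
    if jaw is not None:
        e=(jaw-a+np.pi/2)%np.pi-np.pi/2;a2=a+e
        y=np.array([0,0,-1.]);z=np.array([np.cos(a2),np.sin(a2),0]);T=np.c_[np.cross(y,z),y,z]
        r=Ro.from_matrix(R.T@T).as_rotvec();print('rot (tool)',r.round(4),'travel in final axes',(T.T@d).round(4))
E
python3 -c "
from h import *
to([.370,.273,.15],np.pi/2+CY)
print(rot().as_matrix().round(3))"
```

```text
pos [0.2344 0.5788 0.2216] d world [ 0.1356 -0.3058 -0.0716] TOOL travel [-0.2405  0.072   0.2324] F [ 0.1  0.6 -0.3] op 0.0872 t 0.1 q [ 1.44  0.39  0.01 -0.   -1.19 -0.26]
jaw angle deg -112.1 tooly [-0.001 -0.002 -1.   ]
rot (tool) [-2.00e-03 -3.27e-01  3.00e-04] travel in final axes [-0.1531  0.0716  0.2974]
[[-0.927 -0.001 -0.376]
 [ 0.376 -0.002 -0.927]
 [-0.    -1.     0.002]]
```

```bash
python3 -m crank '[{"travel":[0,0,0],"rot":[0,-0.11,0],"gripper":0},{"travel":[0,0,0],"rot":[0,-0.11,0],"gripper":0},{"travel":[0,0,0],"rot":[0,-0.107,0],"gripper":0},{"travel":[-0.02,0.01,0.04],"rot":[0,0,0],"gripper":0},{"travel":[-0.02,0.01,0.04],"rot":[0,0,0],"gripper":0}]' 25 && python3 -m crank '[{"travel":[-0.02,0.01,0.04],"rot":[0,0,0],"gripper":0},{"travel":[-0.02,0.01,0.04],"rot":[0,0,0],"gripper":0},{"travel":[-0.02,0.01,0.04],"rot":[0,0,0],"gripper":0},{"travel":[-0.02,0.01,0.04],"rot":[0,0,0],"gripper":0},{"travel":[-0.02,0.01,0.04],"rot":[0,0,0],"gripper":0}]'; python3 -c "
from h import *
to([.370,.273,.02],np.pi/2+CY); im=shot('top','t1',(130,180,330,300),4)"
```

```text
clock: 0.6
ee_pos: [0.2697, 0.4965, 0.2014]
eef_rot: [0.02, -0.02, -0.706, 0.707]
force: [0.6, 0.1, -0.2]
opening: 0.0868
clock: 1.1
ee_pos: [0.3583, 0.2897, 0.1521]
eef_rot: [0.02, -0.02, -0.707, 0.707]
force: [0.7, 1.0, -0.1]
opening: 0.0871
pos [0.3583 0.2897 0.1521] d world [ 0.0117 -0.0167 -0.1321] TOOL travel [-0.0126  0.1321  0.016 ] F [ 0.7  1.  -0.1] op 0.0871 t 1.1 q [ 1.03  0.18 -0.48 -0.   -0.91  0.48]
jaw angle deg -93.3 tooly [-0. -0. -1.]
rot (tool) [-0.0002  0.0007  0.0002] travel in final axes [-0.0126  0.1321  0.016 ]
```

View pics/t1.png

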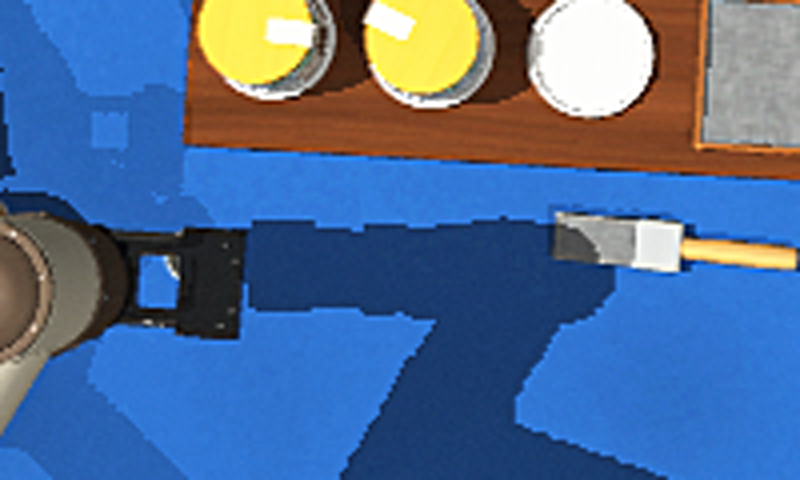

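The gripper is near cup 1 and its jaws run along the case's y. I'll move over the cup, then down.

```bash
python3 -m crank '[{"travel":[-0.0126,0,0.016],"rot":[0,0,0],"gripper":0},{"travel":[0,0.045,0],"rot":[0,0,0],"gripper":0},{"travel":[0,0.045,0],"rot":[0,0,0],"gripper":0},{"travel":[0,0.03,0],"rot":[0,0,0],"gripper":0},{"travel":[0,0.012,0],"rot":[0,0,0],"gripper":0}]' 25; python3 -m crank '[{"travel":[0,0,0],"rot":[0,0,0],"gripper":0},{"travel":[0,0,0],"rot":[0,0,0],"gripper":0}]';python3 -c "
from h import *
to([.370,.273,.02],np.pi/2+CY); im=shot('side','s1',(150,90,330,230),4)"
```

```text
clock: 1.65
ee_pos: [0.3684, 0.2728, 0.0175]
eef_rot: [0.022, -0.019, -0.705, 0.709]
force: [0.4, -0.2, -0.2]
opening: 0.0872
clock: 1.85
ee_pos: [0.37, 0.2752, 0.0207]
eef_rot: [0.02, -0.02, -0.707, 0.707]
force: [-0.2, -0.2, 0.5]
opening: 0.0867
pos [0.37   0.2752 0.0207] d world [-0.     -0.0022 -0.0007] TOOL travel [-0.0001  0.0007  0.0022] F [-0.2 -0.2  0.5] op 0.0867 t 1.9 q [ 0.99  0.38 -0.63  0.   -0.56  0.52]
jaw angle deg -93.3 tooly [ 0. -0. -1.]
rot (tool) [-0.0001  0.0005 -0.0001] travel in final axes [-0.0001  0.0007  0.0022]
```

View pics/s1.png

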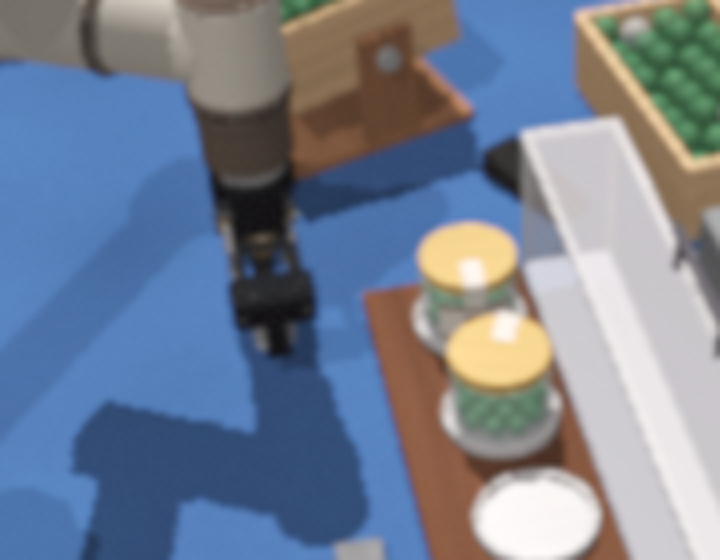

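The fingers straddle the cup at about (265,340) in the crop, so I'll close.

```bash
python3 -m crank '[{"travel":[0,0,0],"rot":[0,0,0],"gripper":0.4},{"travel":[0,0,0],"rot":[0,0,0],"gripper":0.7},{"travel":[0,0,0],"rot":[0,0,0],"gripper":1},{"travel":[0,0,0],"rot":[0,0,0],"gripper":1},{"travel":[0,0,0],"rot":[0,0,0],"gripper":1}]' 25; python3 -m crank '[{"travel":[0,0,0],"rot":[0,0,0],"gripper":1},{"travel":[0,0,0],"rot":[0,0,0],"gripper":1},{"travel":[0,0,0],"rot":[0,0,0],"gripper":1}]';python3 -c "
from h import *
to([.370,.273,.02],np.pi/2+CY)"
```

```text
clock: 2.4
ee_pos: [0.3699, 0.275, 0.0207]
eef_rot: [-0.02, 0.021, 0.707, -0.707]
force: [-0.2, -0.8, 0.3]
opening: 0.0549
clock: 2.7
ee_pos: [0.3697, 0.2747, 0.0205]
eef_rot: [0.021, -0.02, -0.707, 0.707]
force: [0.4, -0.8, 1.0]
opening: 0.0436
pos [0.3697 0.2747 0.0205] d world [ 0.0003 -0.0017 -0.0005] TOOL travel [-0.0004  0.0005  0.0017] F [ 0.4 -0.8  1. ] op 0.0436 t 2.7 q [ 0.99  0.38 -0.63  0.   -0.56  0.52]
jaw angle deg -93.3 tooly [-0.    -0.001 -1.   ]
rot (tool) [-0.0006  0.0002  0.0003] travel in final axes [-0.0004  0.0005  0.0017]
```

```bash
python3 -m crank '[{"travel":[0,-0.01,0],"rot":[0,0,0],"gripper":1},{"travel":[0,-0.03,0],"rot":[0,0,0],"gripper":1},{"travel":[0,-0.04,0],"rot":[0,0,0],"gripper":1},{"travel":[0,-0.04,0],"rot":[0,0,0],"gripper":1},{"travel":[0,0,0],"rot":[0,0,0],"gripper":1}]' 25; python3 -c "
from h import *
to([.541,-.193,.16],np.pi/2+CY)"
```

```text
clock: 3.2
ee_pos: [0.3724, 0.2782, 0.1466]
eef_rot: [-0.017, 0.023, 0.711, -0.703]
force: [0.7, 0.6, -1.1]
opening: 0.0434
pos [0.3724 0.2782 0.1466] d world [ 0.1686 -0.4712  0.0134] TOOL travel [-0.195  -0.0169  0.4608] F [ 0.7  0.6 -1.1] op 0.0434 t 3.2 q [ 0.99  0.18 -0.49  0.   -0.88  0.52]
jaw angle deg -93.2 tooly [ 0.009  0.011 -1.   ]
rot (tool) [ 0.011   0.0016 -0.0081] travel in final axes [-0.1956 -0.0134  0.4606]
```

Force z reads about −1.1 N, so the cup is held. Now I'll carry it across in front of the jars.

```bash
python3 -m crank '[{"travel":[0,-0.002,0.04],"rot":[0,0,0],"gripper":1},{"travel":[0,-0.002,0.04],"rot":[0,0,0],"gripper":1},{"travel":[0,-0.002,0.04],"rot":[0,0,0],"gripper":1},{"travel":[0,-0.002,0.04],"rot":[0,0,0],"gripper":1},{"travel":[0,-0.002,0.04],"rot":[0,0,0],"gripper":1}]' 25;  python3 -m crank '[{"travel":[0,-0.002,0.04],"rot":[0,0,0],"gripper":1},{"travel":[-0.01,0,0.04],"rot":[0,0,0],"gripper":1},{"travel":[-0.02,0,0.04],"rot":[0,0,0],"gripper":1},{"travel":[-0.02,0,0.04],"rot":[0,0,0],"gripper":1},{"travel":[0,0,0],"rot":[0,0,0],"gripper":1}]'; python3 -c "
from h import *
to([.541,-.193,.16],np.pi/2+CY)"
```

```text
clock: 3.7
ee_pos: [0.3573, 0.0736, 0.1504]
eef_rot: [0.02, -0.02, -0.707, 0.707]
force: [0.6, 0.0, -1.3]
opening: 0.0437
clock: 4.2
ee_pos: [0.3999, -0.0912, 0.1522]
eef_rot: [0.023, -0.023, -0.707, 0.707]
force: [0.1, 0.1, -1.2]
opening: 0.044
pos [ 0.3999 -0.0912  0.1522] d world [ 0.1411 -0.1018  0.0078] TOOL travel [-0.1475 -0.0077  0.0923] F [ 0.1  0.1 -1.2] op 0.044 t 4.2 q [ 0.18  0.09 -0.59  0.   -0.89  1.33]
jaw angle deg -93.8 tooly [-0.    -0.001 -1.   ]
rot (tool) [-0.0006 -0.0078  0.    ] travel in final axes [-0.1468 -0.0078  0.0935]
```

```bash
python3 -m crank '[{"travel":[-0.037,0,0.023],"rot":[0,-0.008,0],"gripper":1},{"travel":[-0.037,0,0.023],"rot":[0,0,0],"gripper":1},{"travel":[-0.037,0,0.023],"rot":[0,0,0],"gripper":1},{"travel":[-0.037,0,0.023],"rot":[0,0,0],"gripper":1},{"travel":[0,0,0],"rot":[0,0,0],"gripper":1}]' 25;  python3 -m crank '[{"travel":[0,0,0],"rot":[0,0,0],"gripper":1},{"travel":[0,0,0],"rot":[0,0,0],"gripper":1},{"travel":[0,0,0],"rot":[0,0,0],"gripper":1}]'; python3 -c "
from h import *
to([.541,-.193,.05],np.pi/2+CY); shot('top','t2',(250,130,450,250),4);shot('side','s2',(190,170,390,340),4)"
```

```text
clock: 4.7
ee_pos: [0.5454, -0.1886, 0.1509]
eef_rot: [0.018, -0.018, -0.707, 0.707]
force: [-0.7, -0.0, -1.5]
opening: 0.0437
clock: 5.0
ee_pos: [0.541, -0.1859, 0.1528]
eef_rot: [-0.017, 0.017, 0.707, -0.707]
force: [-0.2, 0.5, -0.4]
opening: 0.0434
pos [ 0.541  -0.1859  0.1528] d world [-0.     -0.0071 -0.1028] TOOL travel [-0.0004  0.1028  0.0071] F [-0.2  0.5 -0.4] op 0.0434 t 5.0 q [-0.05  0.36 -0.22 -0.   -0.99  1.57]
jaw angle deg -92.8 tooly [-0.  0. -1.]
rot (tool) [0.0003 0.0092 0.0003] travel in final axes [-0.0004  0.1028  0.007 ]
```

View pics/t2.png

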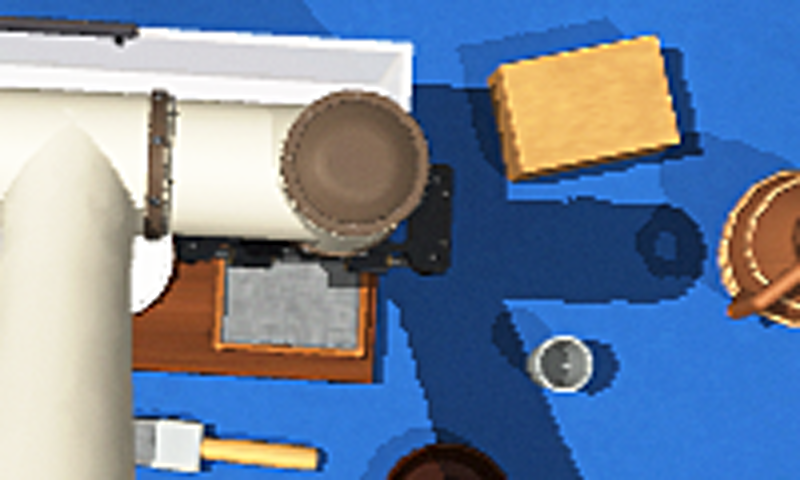

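View pics/s2.png

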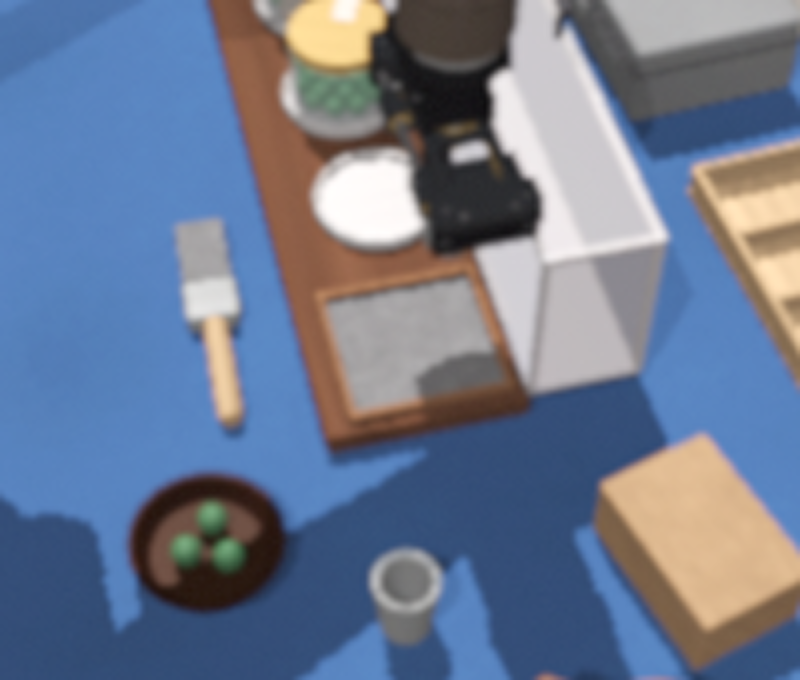

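```bash
python3 -c "
from h import *
P=np.array([[.541,-.186,.153],[.541,-.186,.172],[.541,-.186,.133],[.541,-.186,.223]])
print((proj('side',P)-[190,170])*4);print((proj('top',P)-[250,130])*4)
im=cv2.imread('pics/s2_full.png');cv2.imwrite('pics/s2z.png',cv2.resize(im[170:270,260:360],None,fx=6,fy=6,interpolation=cv2.INTER_CUBIC))"
```

```text
[[445.31215898 219.82401477]
 [446.02192264 202.37136369]
 [444.5798889  237.78323368]
 [447.997906   153.54502921]]
[[299.29772963 224.79018443]
 [301.4823569  222.1770226 ]
 [297.06122035 227.46540189]
 [307.65467371 214.79393133]]
```

View pics/s2z.png

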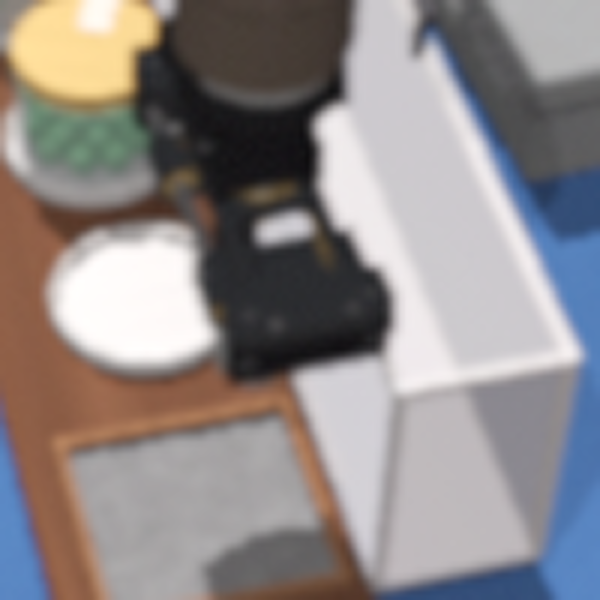

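The gripper's body hides the held cup in the side view. The opening still reads 43.5 mm, so the cup is still held. I'll lower it into the back slot.

```bash
python3 -m crank '[{"travel":[0,0.03,0.007],"rot":[0,0.009,0],"gripper":1},{"travel":[0,0.03,0],"rot":[0,0,0],"gripper":1},{"travel":[0,0.03,0],"rot":[0,0,0],"gripper":1},{"travel":[0,0.005,0],"rot":[0,0,0],"gripper":1},{"travel":[0,0,0],"rot":[0,0,0],"gripper":1}]' 25;  python3 -m crank '[{"travel":[0,0,0],"rot":[0,0,0],"gripper":1},{"travel":[0,0,0],"rot":[0,0,0],"gripper":1},{"travel":[0,0,0],"rot":[0,0,0],"gripper":1}]'; python3 -c "
from h import *
to([.541,-.193,.042],np.pi/2+CY); shot('top','t3',(250,130,450,250),4);shot('side','s3',(250,200,350,300),6)"
```

```text
clock: 5.6
ee_pos: [0.5412, -0.1936, 0.0574]
eef_rot: [0.021, -0.02, -0.707, 0.707]
force: [0.5, -0.2, -1.3]
opening: 0.0436
clock: 5.9
ee_pos: [0.5425, -0.1939, 0.059]
eef_rot: [0.02, -0.022, -0.707, 0.707]
force: [-0.1, 0.1, -2.1]
opening: 0.0434
pos [ 0.5425 -0.1939  0.059 ] d world [-0.0015  0.0009 -0.017 ] TOOL travel [ 0.0016  0.017  -0.0008] F [-0.1  0.1 -2.1] op 0.0434 t 5.9 q [-0.06  0.47 -0.32  0.   -0.78  1.57]
jaw angle deg -93.4 tooly [ 0.003 -0.    -1.   ]
rot (tool) [-0.0001 -0.0006 -0.0029] travel in final axes [ 0.0016  0.017  -0.0008]
```

View pics/s3.png

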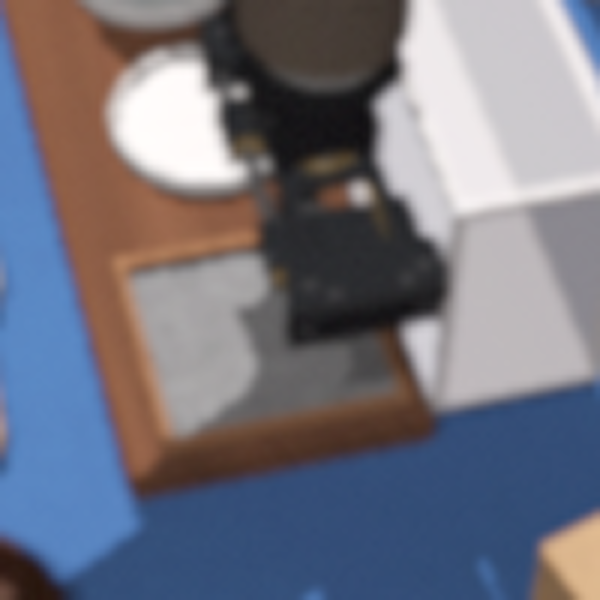

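```bash
python3 -m crank '[{"travel":[0.0015,0.008,0],"rot":[0,0,0],"gripper":1},{"travel":[0,0.005,0],"rot":[0,0,0],"gripper":1},{"travel":[0,0,0],"rot":[0,0,0],"gripper":1},{"travel":[0,0.002,0],"rot":[0,0,0],"gripper":1},{"travel":[0,0,0],"rot":[0,0,0],"gripper":1}]' 25;  python3 -m crank '[{"travel":[0,0.001,0],"rot":[0,0,0],"gripper":1},{"travel":[0,0,0],"rot":[0,0,0],"gripper":1},{"travel":[0,0,0],"rot":[0,0,0],"gripper":1}]'
```

```text
clock: 6.5
ee_pos: [0.5404, -0.1939, 0.0426]
eef_rot: [0.021, -0.021, -0.707, 0.707]
force: [-0.4, 0.1, -0.6]
opening: 0.0439
clock: 6.8
ee_pos: [0.5408, -0.194, 0.0425]
eef_rot: [0.02, -0.021, -0.707, 0.707]
force: [-1.3, -1.1, 5.6]
opening: 0.0438
```

Contact at TCP z 0.0425, as expected. I'll release and lift.

```bash
python3 -m crank '[{"travel":[0,0,0],"rot":[0,0,0],"gripper":0.4},{"travel":[0,0,0],"rot":[0,0,0],"gripper":0.3},{"travel":[0,0,0],"rot":[0,0,0],"gripper":0.27},{"travel":[0,0,0],"rot":[0,0,0],"gripper":0.27},{"travel":[0,0,0],"rot":[0,0,0],"gripper":0.27}]' 25;  python3 -m crank '[{"travel":[0,-0.01,0],"rot":[0,0,0],"gripper":0.27},{"travel":[0,-0.03,0],"rot":[0,0,0],"gripper":0.27},{"travel":[0,-0.04,0],"rot":[0,0,0],"gripper":0.27},{"travel":[0.03,-0.02,0.03],"rot":[0,0,0],"gripper":0.27},{"travel":[0.03,0,0.04],"rot":[0,0,0],"gripper":0}]';python3 -m crank '[{"travel":[0.03,0,0.04],"rot":[0,0,0],"gripper":0},{"travel":[0.02,0,0.04],"rot":[0,0,0],"gripper":0},{"travel":[0,0,0],"rot":[0,0,0],"gripper":0}]'; python3 -c "
from h import *
shot('top','t4',(250,130,450,250),4);im=shot('side','s4',(220,180,420,340),4)"
```

```text
clock: 7.3
ee_pos: [0.5399, -0.1937, 0.0412]
eef_rot: [-0.021, 0.021, 0.707, -0.707]
force: [-0.6, 1.0, -0.2]
opening: 0.0629
clock: 7.8
ee_pos: [0.4786, -0.2605, 0.1461]
eef_rot: [0.016, -0.022, -0.706, 0.708]
force: [1.0, -0.2, 0.7]
opening: 0.0664
clock: 8.1
ee_pos: [0.4188, -0.3403, 0.1425]
eef_rot: [0.023, -0.023, -0.706, 0.707]
force: [0.7, 0.6, -0.7]
opening: 0.0847
```

View pics/t4.png

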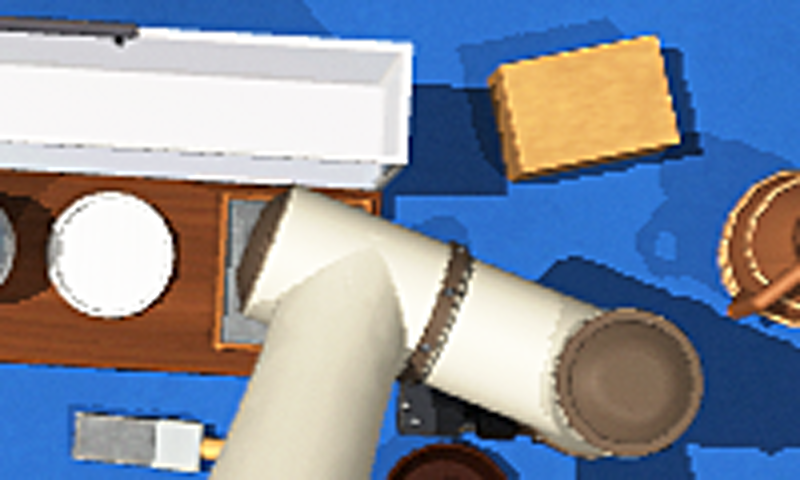

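View pics/s4.png

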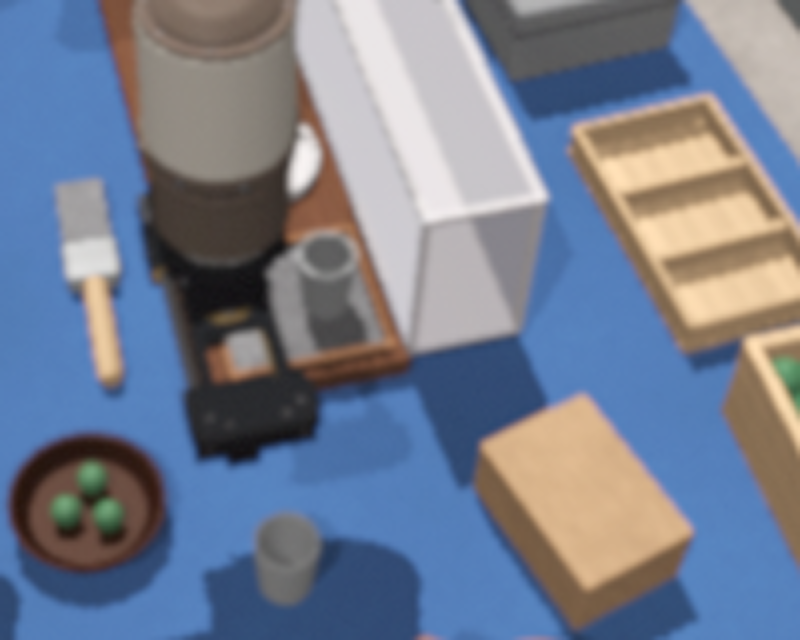

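Cup 1 stands upright in the back of the bay (side crop 330,260). Cup 2 is unmoved at (288,540).

```bash
python3 -c "
from h import *
print(tri((340+254/5,180+204/5),(292,314.3)), plane('top',(340+254/5,180+204/5),.058))
to([.445,-.403,.0205],np.pi/2+CY)"
```

```text
(array([ 0.44134904, -0.40435857,  0.05904969]), np.float64(0.003780246437789543)) [[ 0.43952786 -0.40418395  0.058     ]]
pos [ 0.421  -0.3379  0.1422] d world [ 0.024  -0.0651 -0.1217] TOOL travel [-0.0279  0.1218  0.0635] F [-0.1  0.2 -0.4] op 0.0863 t 8.2 q [-0.38  0.31 -0.32 -0.   -0.94  1.89]
jaw angle deg -93.5 tooly [ 0.001 -0.    -1.   ]
rot (tool) [-0.0003 -0.0031 -0.0009] travel in final axes [-0.0278  0.1217  0.0636]
```

```bash
python3 -m crank '[{"travel":[-0.012,0,0.032],"rot":[0,0,0],"gripper":0},{"travel":[-0.012,0,0.032],"rot":[0,0,0],"gripper":0},{"travel":[0,0,0],"rot":[0,0,0],"gripper":0}]' 25; python3 -c "
from h import *
to([.441,-.404,.0205],np.pi/2+CY); im=shot('side','s5',(220,200,370,340),5)"
```

```text
clock: 8.5
ee_pos: [0.444, -0.4043, 0.1415]
eef_rot: [0.02, -0.021, -0.706, 0.707]
force: [-0.3, 0.4, -1.4]
opening: 0.0865
pos [ 0.444  -0.4043  0.1415] d world [-0.003   0.0003 -0.121 ] TOOL travel [ 0.0032  0.121  -0.0003] F [-0.3  0.4 -1.4] op 0.0865 t 8.5 q [-0.47  0.41 -0.17  0.   -0.99  1.98]
jaw angle deg -93.4 tooly [ 0.001 -0.002 -1.   ]
rot (tool) [-0.0016 -0.0009 -0.0016] travel in final axes [ 3.00e-03  1.21e-01 -1.00e-04]
```

View pics/s5.png

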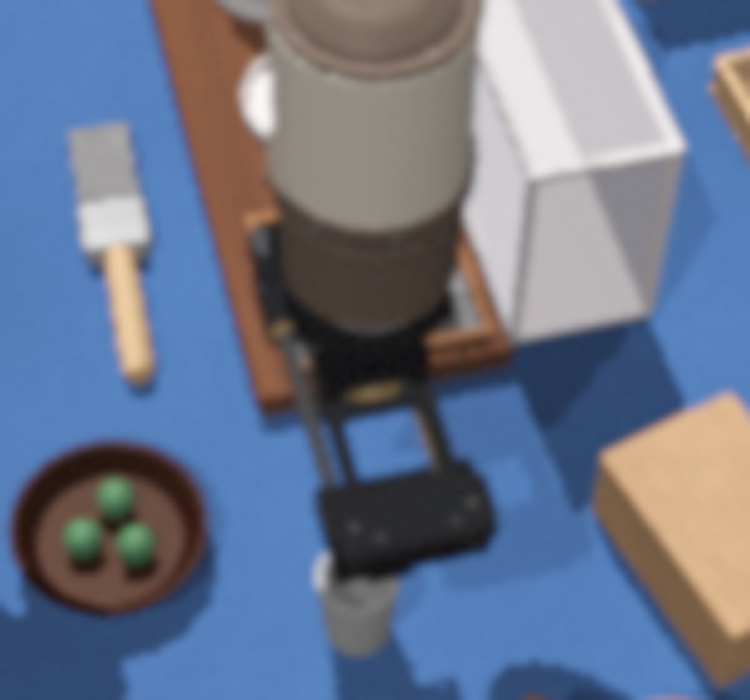

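```bash
python3 -c "
from h import *
for z in (.05,.1,.15): print(plane('top',[(431.5,208.5),(447,212),(430,197)],z).round(3).tolist())
"
```

```text
[[0.479, -0.538, 0.05], [0.468, -0.587, 0.05], [0.516, -0.533, 0.05]]
[[0.476, -0.522, 0.1], [0.465, -0.57, 0.1], [0.512, -0.518, 0.1]]
[[0.474, -0.506, 0.15], [0.463, -0.553, 0.15], [0.508, -0.502, 0.15]]
```

To keep clear of the jug handle, I'll turn the gripper 0.2 rad clockwise before descending.

```bash
python3 -m crank '[{"travel":[0.003,0,0],"rot":[0,0.1,0],"gripper":0},{"travel":[0,0.02,0],"rot":[0,0.1,0],"gripper":0},{"travel":[0,0.04,0],"rot":[0,0,0],"gripper":0},{"travel":[0,0.04,0],"rot":[0,0,0],"gripper":0},{"travel":[0,0.018,0],"rot":[0,0,0],"gripper":0}]' 25; python3 -m crank '[{"travel":[0,0,0],"rot":[0,0,0],"gripper":0},{"travel":[0,0,0],"rot":[0,0,0],"gripper":0}]';python3 -m crank '[{"travel":[0,0,0],"rot":[0,0,0],"gripper":0.4},{"travel":[0,0,0],"rot":[0,0,0],"gripper":0.7},{"travel":[0,0,0],"rot":[0,0,0],"gripper":1},{"travel":[0,0,0],"rot":[0,0,0],"gripper":1},{"travel":[0,0,0],"rot":[0,0,0],"gripper":1}]' 25;python3 -m crank '[{"travel":[0,0,0],"rot":[0,0,0],"gripper":1},{"travel":[0,0,0],"rot":[0,0,0],"gripper":1},{"travel":[0,0,0],"rot":[0,0,0],"gripper":1}]'
```

```text
clock: 9.05
ee_pos: [0.437, -0.399, 0.0204]
eef_rot: [-0.093, 0.089, 0.702, -0.7]
force: [-0.2, -0.1, -0.4]
opening: 0.0872
clock: 9.25
ee_pos: [0.4396, -0.4014, 0.0243]
eef_rot: [0.09, -0.091, -0.701, 0.701]
force: [0.1, -0.4, 1.7]
opening: 0.0868
clock: 9.75
ee_pos: [0.4388, -0.4023, 0.0239]
eef_rot: [0.091, -0.092, -0.701, 0.701]
force: [0.4, -0.1, 0.3]
opening: 0.0548
clock: 10.05
ee_pos: [0.4387, -0.4023, 0.0236]
eef_rot: [0.091, -0.091, -0.701, 0.701]
force: [0.1, -0.2, 1.0]
opening: 0.0437
```

```bash
python3 -m crank '[{"travel":[0,-0.01,0],"rot":[0,0,0],"gripper":1},{"travel":[0,-0.03,0],"rot":[0,0,0],"gripper":1},{"travel":[0,-0.04,0],"rot":[0,0,0],"gripper":1},{"travel":[0,-0.04,0],"rot":[0,-0.1,0],"gripper":1},{"travel":[0,0,0],"rot":[0,-0.1,0],"gripper":1}]' 25; python3 -c "
from h import *
to([.4895,-.190,.16],np.pi/2+CY); "
```

```text
clock: 10.55
ee_pos: [0.4419, -0.4044, 0.1509]
eef_rot: [0.015, -0.023, -0.704, 0.709]
force: [1.1, 0.0, -1.1]
opening: 0.0434
pos [ 0.4419 -0.4044  0.1509] d world [0.0476 0.2144 0.0091] TOOL travel [-0.0361 -0.0103 -0.2166] F [ 1.1  0.  -1.1] op 0.0434 t 10.6 q [-0.47  0.39 -0.17  0.   -0.99  1.99]
jaw angle deg -93.1 tooly [ 0.011 -0.008 -1.   ]
rot (tool) [-0.0071  0.0045 -0.0114] travel in final axes [-0.035  -0.0091 -0.2168]
```

```bash
python3 -m crank '[{"travel":[-0.007,0,-0.043],"rot":[0,0.004,0],"gripper":1},{"travel":[-0.007,0,-0.043],"rot":[0,0,0],"gripper":1},{"travel":[-0.007,0,-0.043],"rot":[0,0,0],"gripper":1},{"travel":[-0.007,0,-0.043],"rot":[0,0,0],"gripper":1},{"travel":[-0.007,0,-0.043],"rot":[0,0,0],"gripper":1}]' 25; python3 -m crank '[{"travel":[0,0,0],"rot":[0,0,0],"gripper":1},{"travel":[0,0,0],"rot":[0,0,0],"gripper":1},{"travel":[0,0,0],"rot":[0,0,0],"gripper":1}]'; python3 -c "
from h import *
to([.4895,-.190,.046],np.pi/2+CY);shot('side','s6',(220,180,420,340),4) "
```

```text
clock: 11.05
ee_pos: [0.4868, -0.188, 0.1441]
eef_rot: [-0.022, 0.022, 0.707, -0.707]
force: [1.1, -0.4, -0.6]
opening: 0.0435
clock: 11.35
ee_pos: [0.4867, -0.1902, 0.1437]
eef_rot: [-0.022, 0.022, 0.707, -0.707]
force: [-0.2, -0.4, -1.1]
opening: 0.0438
pos [ 0.4867 -0.1902  0.1437] d world [ 0.0028  0.0002 -0.0977] TOOL travel [-0.0028  0.0977 -0.0003] F [-0.2 -0.4 -1.1] op 0.0438 t 11.3 q [-0.06  0.29 -0.35 -0.   -0.93  1.57]
jaw angle deg -93.6 tooly [-0.  0. -1.]
rot (tool) [ 0.     -0.0053  0.    ] travel in final axes [-0.0028  0.0977 -0.0003]
```

View pics/s6.png

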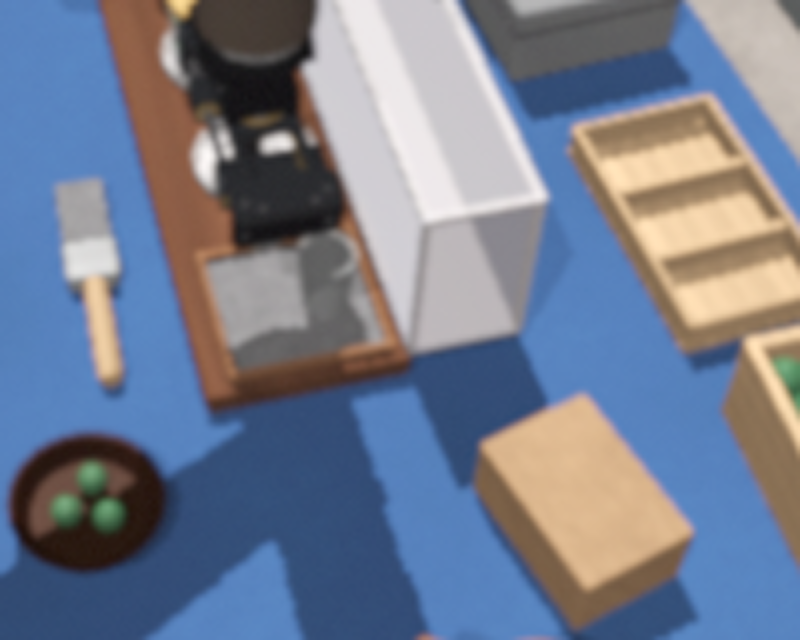

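```bash
python3 -m crank '[{"travel":[-0.002,0.03,0],"rot":[0,-0.005,0],"gripper":1},{"travel":[0,0.03,0],"rot":[0,0,0],"gripper":1},{"travel":[0,0.025,0],"rot":[0,0,0],"gripper":1},{"travel":[0,0.005,0],"rot":[0,0,0],"gripper":1},{"travel":[0,0,0],"rot":[0,0,0],"gripper":1}]' 25; python3 -m crank '[{"travel":[0,0,0],"rot":[0,0,0],"gripper":1},{"travel":[0,0,0],"rot":[0,0,0],"gripper":1},{"travel":[0,0,0],"rot":[0,0,0],"gripper":1}]'; python3 -c "
from h import *
to([.4895,-.190,.046],np.pi/2+CY)"
```

```text
clock: 11.9
ee_pos: [0.4884, -0.1908, 0.053]
eef_rot: [0.022, -0.02, -0.707, 0.707]
force: [-0.3, -0.3, -1.7]
opening: 0.0433
clock: 12.2
ee_pos: [0.4897, -0.19, 0.0548]
eef_rot: [0.02, -0.021, -0.707, 0.707]
force: [0.2, -0.3, -0.8]
opening: 0.0438
pos [ 0.4897 -0.19    0.0548] d world [-0.0002  0.     -0.0088] TOOL travel [ 0.0003  0.0088 -0.    ] F [ 0.2 -0.3 -0.8] op 0.0438 t 12.2 q [-0.06  0.41 -0.45  0.   -0.71  1.57]
jaw angle deg -93.3 tooly [ 0.002 -0.    -1.   ]
rot (tool) [-0.0001  0.0002 -0.0025] travel in final axes [ 0.0002  0.0088 -0.    ]
```

```bash
python3 -m crank '[{"travel":[0,0.005,0],"rot":[0,0,0],"gripper":1},{"travel":[0,0.003,0],"rot":[0,0,0],"gripper":1},{"travel":[0,0,0],"rot":[0,0,0],"gripper":1},{"travel":[0,0,0],"rot":[0,0,0],"gripper":1}]' 25; python3 -m crank '[{"travel":[0,0.001,0],"rot":[0,0,0],"gripper":1},{"travel":[0,0,0],"rot":[0,0,0],"gripper":1},{"travel":[0,0,0],"rot":[0,0,0],"gripper":1}]'
```

```text
clock: 12.6
ee_pos: [0.489, -0.1899, 0.0456]
eef_rot: [0.02, -0.02, -0.707, 0.707]
force: [0.1, 0.5, -0.0]
opening: 0.0436
clock: 12.9
ee_pos: [0.4893, -0.19, 0.0454]
eef_rot: [0.02, -0.02, -0.707, 0.707]
force: [-1.3, 1.1, 5.7]
opening: 0.0438
```

```bash
python3 -m crank '[{"travel":[0,0,0],"rot":[0,0,0],"gripper":0.4},{"travel":[0,0,0],"rot":[0,0,0],"gripper":0.3},{"travel":[0,0,0],"rot":[0,0,0],"gripper":0.27},{"travel":[0,0,0],"rot":[0,0,0],"gripper":0.27},{"travel":[0,0,0],"rot":[0,0,0],"gripper":0.27}]' 25;  python3 -m crank '[{"travel":[0,-0.01,0],"rot":[0,0,0],"gripper":0.27},{"travel":[0,-0.03,0],"rot":[0,0,0],"gripper":0.27},{"travel":[0,-0.04,0],"rot":[0,0,0],"gripper":0.27},{"travel":[0.02,-0.03,-0.02],"rot":[0,0,0],"gripper":0.27},{"travel":[0.025,-0.02,-0.04],"rot":[0,0,0],"gripper":1}]';python3 -m crank '[{"travel":[0.025,0,-0.04],"rot":[0,0,0],"gripper":1},{"travel":[0.02,0,-0.04],"rot":[0,0,0],"gripper":1},{"travel":[0.01,0,-0.04],"rot":[0,0,0],"gripper":1},{"travel":[0,0,-0.04],"rot":[0,0,0],"gripper":1},{"travel":[0,0,-0.04],"rot":[0,0,0],"gripper":1}]'; python3 -m crank '[{"travel":[0.01,0,-0.04],"rot":[0,0,0],"gripper":1},{"travel":[0.01,0,-0.04],"rot":[0,0,0],"gripper":1},{"travel":[0,0,-0.04],"rot":[0,0,0],"gripper":1},{"travel":[0,0,-0.04],"rot":[0,0,0],"gripper":1},{"travel":[0,0,0],"rot":[0,0,0],"gripper":1}]'; python3 -c "
from h import *
to([.5,.2,.15],np.pi/2+CY)
shot('top','t7',(160,120,360,250),4);im=shot('side','s7',(220,130,350,290),4)"
```

```text
clock: 13.4
ee_pos: [0.4889, -0.1898, 0.0443]
eef_rot: [-0.021, 0.02, 0.707, -0.707]
force: [-0.9, 0.3, -0.3]
opening: 0.0627
clock: 13.9
ee_pos: [0.4495, -0.1289, 0.177]
eef_rot: [0.02, -0.023, -0.707, 0.707]
force: [1.0, 0.9, 0.5]
opening: 0.0605
clock: 14.4
ee_pos: [0.4043, 0.0761, 0.1753]
eef_rot: [-0.02, 0.021, 0.707, -0.706]
force: [0.8, 0.1, 0.8]
opening: 0.0235
clock: 14.9
ee_pos: [0.3949, 0.2396, 0.175]
eef_rot: [-0.018, 0.02, 0.708, -0.706]
force: [0.1, -0.2, -0.1]
opening: 0.0007
pos [0.3949 0.2396 0.175 ] d world [ 0.1051 -0.0396 -0.025 ] TOOL travel [-0.107   0.0252  0.034 ] F [ 0.1 -0.2 -0.1] op 0.0007 t 14.9 q [ 0.9   0.15 -0.45  0.   -0.97  0.62]
jaw angle deg -93.0 tooly [ 0.003  0.002 -1.   ]
rot (tool) [ 0.0023  0.0049 -0.0024] travel in final axes [-0.1073  0.025   0.0335]
```

View pics/t7.png

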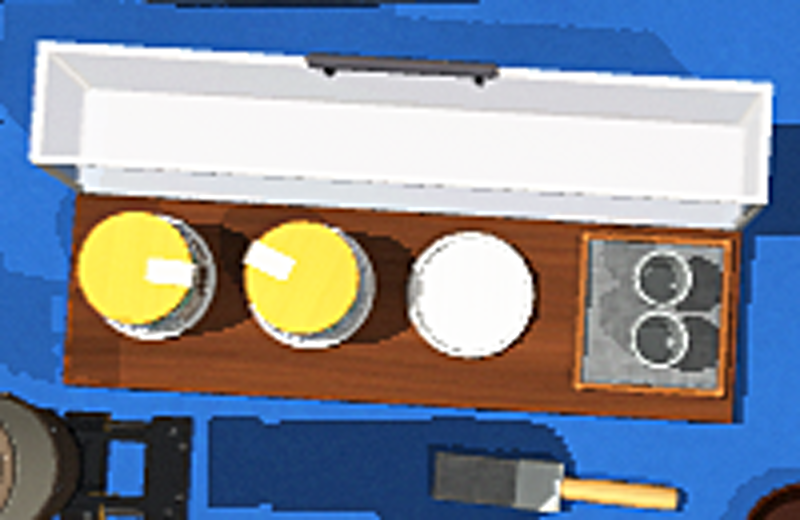

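View pics/s7.png

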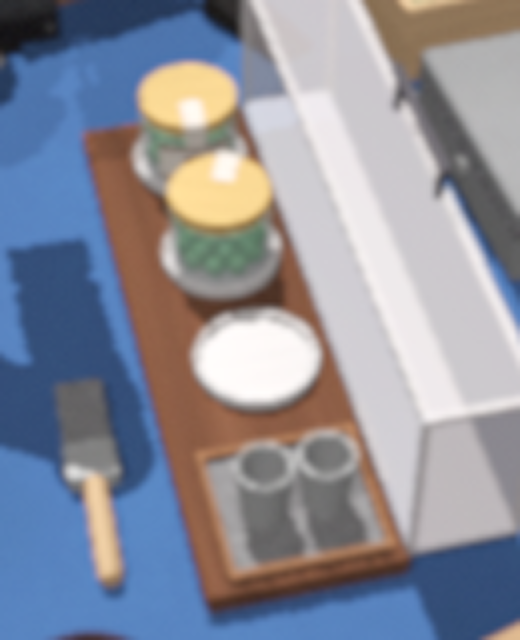

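Both cups stand upright in the bay (top crop rims at 662,275 and 659,340). Next is jar 1, which needs about −87°. I'll press the shut fingertips lightly on the lid's outer part and carry it round an arc at the front.

```bash
cat >> h.py <<'E'
def arc(c,r,a0,a1,n):
    R=rot().as_matrix();p=[np.array([c[0]+r*np.cos(np.radians(a)),c[1]+r*np.sin(np.radians(a)),0]) for a in np.linspace(a0,a1,n+1)]
    for i in range(n): print(i,((p[i+1]-p[i])@R)[[0,2]].round(4))
    return p
def lids(name):
    im=cv2.imread(name);hsv=cv2.cvtColor(im,cv2.COLOR_BGR2HSV)
    m=cv2.inRange(hsv,(22,120,120),(35,255,255));n,l,st,c=cv2.connectedComponentsWithStats(m)
    for i in range(1,n):
        if st[i,4]>200 and st[i,0]>170 and st[i,0]<250 and 170<st[i,1]<210:
            cs,_=cv2.findContours((l==i).astype('uint8'),cv2.RETR_EXTERNAL,cv2.CHAIN_APPROX_NONE)
            c0=max(cs,key=len);(cx,cy),r=cv2.minEnclosingCircle(cv2.convexHull(c0))
            wm=np.zeros(m.shape,'uint8');cv2.circle(wm,(round(cx),round(cy)),14,255,-1)
            hb=cv2.inRange(hsv,(0,0,190),(180,60,255))&wm
            ys,xs=np.nonzero(hb);C=plane('top',(cx,cy),.104)[0];S=plane('top',(xs.mean(),ys.mean()),.104)[0]
            a=np.degrees(np.arctan2(S[1]-C[1],S[0]-C[0]));t=180+np.degrees(CY)
            print('lid',C.round(4),'r',round(r,1),'seal',S.round(4),len(xs),'ang',a.round(1),'turn needed (ccw+)',((t-a+180)%360-180).round(1))
E
python3 -c "
from h import *
lids('pics/t7_full.png')
to([.522,.196,.125],np.pi/2+CY)
arc((.546,.217),.032,222,135,11)"
```

```text
lid [0.5453 0.2182 0.104 ] r 13.9 seal [0.541  0.1935 0.104 ] 63 ang -99.9 turn needed (ccw+) -83.4
lid [0.5372 0.0874 0.104 ] r 13.9 seal [0.5497 0.1127 0.104 ] 66 ang 63.8 turn needed (ccw+) 112.9
pos [0.3937 0.2359 0.1743] d world [ 0.1283 -0.0399 -0.0493] TOOL travel [-0.1304  0.0493  0.0326] F [-0.5 -0.3  0.2] op 0.0006 t 15.0 q [ 0.9   0.15 -0.45 -0.   -0.97  0.62]
jaw angle deg -93.2 tooly [-0. -0. -1.]
rot (tool) [-0.0001  0.0017  0.0002] travel in final axes [-0.1304  0.0493  0.0324]
0 [ 0.0029 -0.0033]
1 [ 0.0024 -0.0037]
2 [ 0.0019 -0.004 ]
3 [ 0.0013 -0.0042]
4 [ 0.0007 -0.0044]
5 [ 0.0001 -0.0044]
6 [-0.0005 -0.0044]
7 [-0.0011 -0.0043]
8 [-0.0017 -0.0041]
9 [-0.0022 -0.0038]
10 [-0.0027 -0.0035]
```

```bash
python3 -m crank '[{"travel":[-0.043,0,0.01],"rot":[0,0,0],"gripper":1},{"travel":[-0.043,0.01,0.01],"rot":[0,0,0],"gripper":1},{"travel":[-0.043,0.02,0.01],"rot":[0,0,0],"gripper":1},{"travel":[0,0.015,0],"rot":[0,0,0],"gripper":1},{"travel":[0,0,0],"rot":[0,0,0],"gripper":1}]' 25; python3 -m crank '[{"travel":[0,0,0],"rot":[0,0,0],"gripper":1},{"travel":[0,0,0],"rot":[0,0,0],"gripper":1}]'; python3 -c "
from h import *
to([.522,.196,.105],np.pi/2+CY)"
```

```text
clock: 15.5
ee_pos: [0.5199, 0.195, 0.1266]
eef_rot: [0.024, -0.02, -0.706, 0.708]
force: [-0.1, 0.1, -0.3]
opening: 0.0004
clock: 15.7
ee_pos: [0.521, 0.198, 0.1306]
eef_rot: [-0.02, 0.021, 0.707, -0.706]
force: [0.4, 0.9, 1.1]
opening: 0.0004
pos [0.521  0.198  0.1306] d world [ 0.001  -0.002  -0.0256] TOOL travel [-0.0011  0.0256  0.002 ] F [0.4 0.9 1.1] op 0.0004 t 15.7 q [ 0.65  0.35 -0.29  0.   -0.92  0.86]
jaw angle deg -93.3 tooly [ 0.002  0.001 -1.   ]
rot (tool) [ 0.0012  0.0007 -0.0018] travel in final axes [-0.0011  0.0256  0.002 ]
```

```bash
python3 -m crank '[{"travel":[-0.001,0.02,0.002],"rot":[0,0,0],"gripper":1},{"travel":[0,0.003,0],"rot":[0,0,0],"gripper":1},{"travel":[0,0,0],"rot":[0,0,0],"gripper":1},{"travel":[0,0,0],"rot":[0,0,0],"gripper":1}]' 25; python3 -m crank '[{"travel":[0,0.001,0],"rot":[0,0,0],"gripper":1},{"travel":[0,0,0],"rot":[0,0,0],"gripper":1},{"travel":[0,0,0],"rot":[0,0,0],"gripper":1}]'; python3 -m crank '[{"travel":[0,0.001,0],"rot":[0,0,0],"gripper":1},{"travel":[0,0,0],"rot":[0,0,0],"gripper":1},{"travel":[0,0,0],"rot":[0,0,0],"gripper":1}]'
```

```text
clock: 16.1
ee_pos: [0.5222, 0.1965, 0.1073]
eef_rot: [-0.02, 0.021, 0.707, -0.707]
force: [0.1, 0.5, 1.0]
opening: 0.0005
clock: 16.4
ee_pos: [0.522, 0.196, 0.1054]
eef_rot: [-0.02, 0.021, 0.707, -0.707]
force: [-0.5, -0.5, -0.2]
opening: 0.0003
clock: 16.7
ee_pos: [0.5222, 0.196, 0.1044]
eef_rot: [-0.02, 0.021, 0.707, -0.707]
force: [0.9, -0.6, 2.8]
opening: 0.0
```

```bash
python3 -m crank '[{"travel":[0,0.001,0],"rot":[0,0,0],"gripper":1},{"travel":[0,0,0],"rot":[0,0,0],"gripper":1},{"travel":[0.0029,0,-0.0033],"rot":[0,0,0],"gripper":1},{"travel":[0.0024,0,-0.0037],"rot":[0,0,0],"gripper":1},{"travel":[0.0019,0,-0.004],"rot":[0,0,0],"gripper":1}]' 25; python3 -c "
from h import *
to([.522,.196,.105],np.pi/2+CY);shot('top','t8',(160,120,260,230),6);shot('side','s8',(220,120,320,220),6)"
```

```text
clock: 17.2
ee_pos: [0.5163, 0.2075, 0.1044]
eef_rot: [-0.019, 0.021, 0.707, -0.707]
force: [0.1, -1.4, 5.8]
opening: 0.0007
pos [0.5163 0.2075 0.1044] d world [ 0.0057 -0.0115  0.0006] TOOL travel [-0.0064 -0.0006  0.0111] F [ 0.1 -1.4  5.8] op 0.0007 t 17.2 q [ 0.67  0.38 -0.32  0.   -0.86  0.84]
jaw angle deg -93.3 tooly [ 0.002  0.    -1.   ]
rot (tool) [ 0.0006  0.0006 -0.0023] travel in final axes [-0.0064 -0.0006  0.0111]
```

View pics/s8.png

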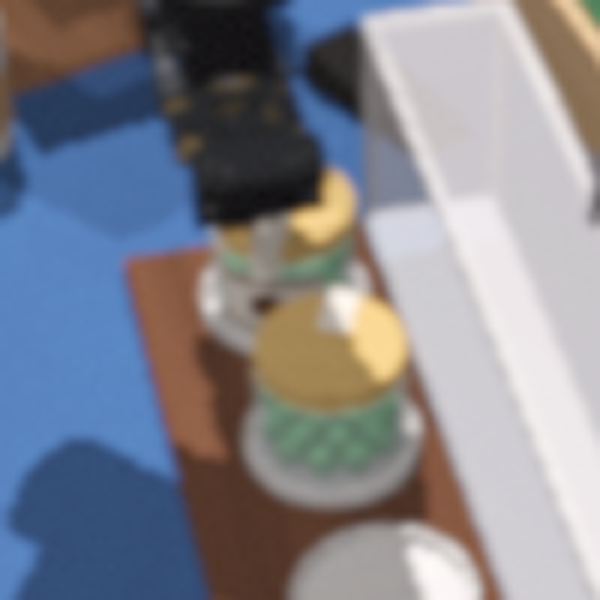

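The label has started moving towards the front (white at 240,300), with 5.8 N down and about 1.4 N drag. I'll carry on.

```bash
python3 -m crank '[{"travel":[0.0013,0,-0.0042],"rot":[0,0,0],"gripper":1},{"travel":[0.0007,0,-0.0044],"rot":[0,0,0],"gripper":1},{"travel":[0.0001,0,-0.0044],"rot":[0,0,0],"gripper":1},{"travel":[-0.0005,0,-0.0044],"rot":[0,0,0],"gripper":1},{"travel":[-0.0011,0,-0.0043],"rot":[0,0,0],"gripper":1}]' 25; python3 -m crank '[{"travel":[-0.0017,0,-0.0041],"rot":[0,0,0],"gripper":1},{"travel":[-0.0022,0,-0.0038],"rot":[0,0,0],"gripper":1},{"travel":[-0.0027,0,-0.0035],"rot":[0,0,0],"gripper":1},{"travel":[0,0,0],"rot":[0,0,0],"gripper":1},{"travel":[0,0,0],"rot":[0,0,0],"gripper":1}]' ; python3 -m crank '[{"travel":[0,-0.005,0],"rot":[0,0,0],"gripper":1},{"travel":[0,-0.02,0],"rot":[0,0,0],"gripper":1},{"travel":[0.03,-0.03,0],"rot":[0,0,0],"gripper":1},{"travel":[0.045,0,-0.01],"rot":[0,0,0],"gripper":1},{"travel":[0.045,0,-0.01],"rot":[0,0,0],"gripper":1}]'; python3 -m crank '[{"travel":[0.04,0,-0.02],"rot":[0,0,0],"gripper":1},{"travel":[0,0,0],"rot":[0,0,0],"gripper":1}]';python3 -c "
from h import *
to([.522,.196,.105],np.pi/2+CY);shot('top','t9',(160,120,260,230),6);shot('side','s9',(220,120,320,220),6);lids('pics/t9_full.png')"
```

```text
clock: 17.8
ee_pos: [0.5168, 0.2292, 0.1044]
eef_rot: [-0.02, 0.021, 0.707, -0.707]
force: [-1.1, -1.4, 6.1]
opening: 0.0003
clock: 18.3
ee_pos: [0.5247, 0.2409, 0.1044]
eef_rot: [-0.019, 0.021, 0.707, -0.706]
force: [0.2, 0.7, 5.6]
opening: 0.0009
clock: 18.8
ee_pos: [0.4038, 0.267, 0.1585]
eef_rot: [-0.021, 0.021, 0.707, -0.706]
force: [-1.3, 0.6, -0.3]
opening: 0.0004
clock: 19.0
ee_pos: [0.3623, 0.2902, 0.1583]
eef_rot: [-0.019, 0.018, 0.707, -0.707]
force: [1.0, -0.1, -0.8]
opening: 0.0006
pos [0.3623 0.2902 0.1583] d world [ 0.1597 -0.0942 -0.0533] TOOL travel [-0.1644  0.0531  0.0857] F [ 1.  -0.1 -0.8] op 0.0006 t 19.0 q [ 1.03  0.17 -0.47 -0.   -0.93  0.49]
jaw angle deg -93.0 tooly [-0.001  0.    -1.   ]
rot (tool) [0.0003 0.0056 0.0009] travel in final axes [-0.1649  0.0533  0.0848]
lid [0.5454 0.2182 0.104 ] r 13.9 seal [0.5186 0.2175 0.104 ] 68 ang -178.4 turn needed (ccw+) -5.0
lid [0.5379 0.0873 0.104 ] r 14.0 seal [0.5498 0.1126 0.104 ] 67 ang 64.8 turn needed (ccw+) 111.8
```

View pics/t9.png

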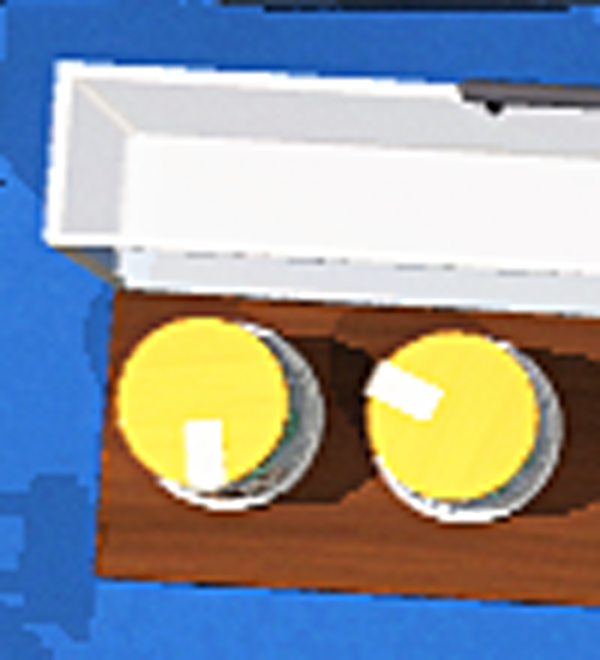

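View pics/s9.png

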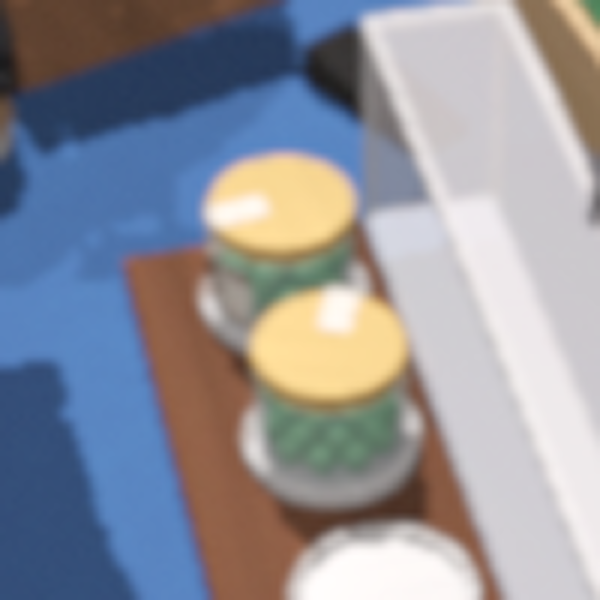

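```bash
cat >> h.py <<'E'
def seal(name):
    im=cv2.imread(name);hsv=cv2.cvtColor(im,cv2.COLOR_BGR2HSV)
    m=cv2.inRange(hsv,(20,100,100),(38,255,255));n,l,st,_=cv2.connectedComponentsWithStats(m)
    up=8
    for i in range(1,n):
        if st[i,4]>250 and 170<st[i,0]<250 and 165<st[i,1]<210:
            cs,_=cv2.findContours((l==i).astype('uint8'),cv2.RETR_EXTERNAL,cv2.CHAIN_APPROX_NONE)
            (cx,cy),r=cv2.minEnclosingCircle(cv2.convexHull(max(cs,key=len)))
            x0,y0=int(cx)-18,int(cy)-18
            cr=im[y0:y0+37,x0:x0+37].astype(float)
            w=cr[:,:,0]/np.maximum(cr[:,:,2],1)   # blue/red: yellow low, white ~1
            yy,xx=np.mgrid[0:37,0:37];u=xx+x0-cx;v=yy+y0-cy
            rr=np.hypot(u,v);ok=(rr<12.0)&(rr>1)
            lo=np.median(w[ok]);w=np.clip((w-lo-.1)/(.9-lo),0,1)*ok
            P=plane('top',np.c_[(xx+x0).ravel(),(yy+y0).ravel()],.104)[:,:2];C=plane('top',(cx,cy),.104)[0,:2]
            q=P-C;ww=w.ravel();mu=(ww[:,None]*q).sum(0)/ww.sum();dq=q-mu;S=(ww[:,None,None]*dq[:,:,None]*dq[:,None,:]).sum(0)
            ev,V=np.linalg.eigh(S);ax=V[:,1]*np.sign(V[:,1]@mu)
            t=180+np.degrees(CY);g=lambda a:round(((t-np.degrees(np.arctan2(a[1],a[0]))+180)%360-180),1)
            print('C',C.round(4),'cen',mu.round(4),'need by centroid',g(mu),'by axis',g(ax))
E
python3 -c "
from h import *
seal('pics/t9_full.png');seal('pics/t7_full.png')"
```

```text
C [0.5452 0.2175] cen [-0.0231 -0.0006] need by centroid -4.8 by axis -8.9
C [0.5373 0.0879] cen [0.0113 0.0214] need by centroid 114.4 by axis 110.6
C [0.5456 0.2181] cen [-0.0026 -0.0232] need by centroid -86.8 by axis -91.6
C [0.5373 0.0879] cen [0.0113 0.0214] need by centroid 114.5 by axis 110.7
```

Jar 1 still needs about −6°. I'll do jar 2 next (about +112°), then trim both.

```bash
python3 -c "
from h import *
c=(.5385,.087)
p=arc(c,.032,118,234,14)
print(p[0]);to([p[0][0],p[0][1],.109],np.pi/2+CY)"
```

```text
0 [0.0038 0.0027]
1 [0.0033 0.0032]
2 [0.0029 0.0036]
3 [0.0023 0.004 ]
4 [0.0017 0.0043]
5 [0.0011 0.0045]
6 [0.0004 0.0046]
7 [-0.0003  0.0046]
8 [-0.0009  0.0045]
9 [-0.0016  0.0043]
10 [-0.0022  0.0041]
11 [-0.0027  0.0037]
12 [-0.0033  0.0033]
13 [-0.0037  0.0028]
[0.52347691 0.11525432 0.        ]
pos [0.3651 0.2896 0.1583] d world [ 0.1584 -0.1744 -0.0493] TOOL travel [-0.1678  0.0493  0.1653] F [ 0.2  0.3 -0.3] op 0.0005 t 19.1 q [ 1.02  0.18 -0.46 -0.   -0.93  0.49]
jaw angle deg -93.2 tooly [ 0.  0. -1.]
rot (tool) [ 0.0002  0.0027 -0.    ] travel in final axes [-0.1682  0.0493  0.1649]
```

```bash
python3 -m crank '[{"travel":[0,0,0.04],"rot":[0,0.002,0],"gripper":1},{"travel":[-0.025,0,0.035],"rot":[0,0,0],"gripper":1},{"travel":[-0.035,0,0.03],"rot":[0,0,0],"gripper":1},{"travel":[-0.035,0,0.03],"rot":[0,0,0],"gripper":1},{"travel":[-0.035,0,0.03],"rot":[0,0,0],"gripper":1}]' 25; python3 -m crank '[{"travel":[-0.035,0.01,0],"rot":[0,0,0],"gripper":1},{"travel":[0,0.02,0],"rot":[0,0,0],"gripper":1},{"travel":[0,0.01,0],"rot":[0,0,0],"gripper":1},{"travel":[0,0,0],"rot":[0,0,0],"gripper":1},{"travel":[0,0,0],"rot":[0,0,0],"gripper":1}]'; python3 -c "
from h import *
to([.5235,.1153,.104],np.pi/2+CY)"
```

```text
clock: 19.6
ee_pos: [0.4877, 0.1142, 0.158]
eef_rot: [0.022, -0.022, -0.707, 0.707]
force: [0.5, 1.1, 0.4]
opening: 0.0003
clock: 20.1
ee_pos: [0.5208, 0.1144, 0.1183]
eef_rot: [0.021, -0.021, -0.707, 0.707]
force: [0.1, 0.6, 0.4]
opening: 0.0006
pos [0.5208 0.1144 0.1183] d world [ 0.0027  0.0009 -0.0143] TOOL travel [-0.0026  0.0143 -0.0011] F [0.1 0.6 0.4] op 0.0006 t 20.1 q [ 0.52  0.33 -0.36  0.   -0.88  0.99]
jaw angle deg -93.4 tooly [-0. -0. -1.]
rot (tool) [-0.0004 -0.0016  0.0001] travel in final axes [-0.0026  0.0143 -0.0011]
```

```bash
python3 -m crank '[{"travel":[-0.0026,0.008,-0.001],"rot":[0,0,0],"gripper":1},{"travel":[0,0.004,0],"rot":[0,0,0],"gripper":1},{"travel":[0,0.001,0],"rot":[0,0,0],"gripper":1},{"travel":[0,0,0],"rot":[0,0,0],"gripper":1},{"travel":[0,0,0],"rot":[0,0,0],"gripper":1}]' 25; python3 -m crank '[{"travel":[0,0.001,0],"rot":[0,0,0],"gripper":1},{"travel":[0,0,0],"rot":[0,0,0],"gripper":1},{"travel":[0,0,0],"rot":[0,0,0],"gripper":1}]'
```

```text
clock: 20.6
ee_pos: [0.5236, 0.1156, 0.1053]
eef_rot: [-0.021, 0.021, 0.707, -0.707]
force: [-0.3, -0.5, 0.4]
opening: 0.0009
clock: 20.9
ee_pos: [0.5238, 0.1156, 0.1045]
eef_rot: [-0.021, 0.021, 0.707, -0.707]
force: [-0.7, 0.2, 2.2]
opening: 0.0007
```

```bash
python3 -m crank '[{"travel":[0,0.001,0],"rot":[0,0,0],"gripper":1},{"travel":[0,0,0],"rot":[0,0,0],"gripper":1},{"travel":[0.0038,0,0.0027],"rot":[0,0,0],"gripper":1},{"travel":[0.0033,0,0.0032],"rot":[0,0,0],"gripper":1},{"travel":[0.0029,0,0.0036],"rot":[0,0,0],"gripper":1}]' 25; python3 -m crank '[{"travel":[0.0023,0,0.004],"rot":[0,0,0],"gripper":1},{"travel":[0.0017,0,0.0043],"rot":[0,0,0],"gripper":1},{"travel":[0.0011,0,0.0045],"rot":[0,0,0],"gripper":1},{"travel":[0.0004,0,0.0046],"rot":[0,0,0],"gripper":1},{"travel":[-0.0003,0,0.0046],"rot":[0,0,0],"gripper":1}]'; python3 -m crank '[{"travel":[-0.0009,0,0.0045],"rot":[0,0,0],"gripper":1},{"travel":[-0.0016,0,0.0043],"rot":[0,0,0],"gripper":1},{"travel":[-0.0022,0,0.0041],"rot":[0,0,0],"gripper":1},{"travel":[-0.0027,0,0.0037],"rot":[0,0,0],"gripper":1},{"travel":[-0.0033,0,0.0033],"rot":[0,0,0],"gripper":1}]';python3 -m crank '[{"travel":[-0.0037,0,0.0028],"rot":[0,0,0],"gripper":1},{"travel":[0,0,0],"rot":[0,0,0],"gripper":1},{"travel":[0,0,0],"rot":[0,0,0],"gripper":1},{"travel":[0,-0.005,0],"rot":[0,0,0],"gripper":1},{"travel":[0,-0.03,0],"rot":[0,0,0],"gripper":1}]'; python3 -m crank '[{"travel":[0.04,0,-0.02],"rot":[0,0,0],"gripper":1},{"travel":[0.04,0,-0.03],"rot":[0,0,0],"gripper":1},{"travel":[0.04,0,-0.03],"rot":[0,0,0],"gripper":1},{"travel":[0,0,-0.04],"rot":[0,0,0],"gripper":1},{"travel":[0,0,-0.04],"rot":[0,0,0],"gripper":1}]';python3 -m crank '[{"travel":[0,0,-0.04],"rot":[0,0,0],"gripper":1},{"travel":[0,0,0],"rot":[0,0,0],"gripper":1}]';python3 -c "
from h import *
to([.522,.196,.105],np.pi/2+CY);shot('top','t10',(160,120,260,230),6);shot('side','s10',(220,120,320,220),6);seal('pics/t10_full.png');lids('pics/t10_full.png')"
```

```text
clock: 21.4
ee_pos: [0.5144, 0.107, 0.1044]
eef_rot: [-0.019, 0.022, 0.707, -0.706]
force: [0.9, 0.8, 4.6]
opening: 0.0003
clock: 21.9
ee_pos: [0.5077, 0.0853, 0.1043]
eef_rot: [-0.02, 0.022, 0.707, -0.706]
force: [0.0, 1.5, 5.9]
opening: 0.0006
clock: 22.4
ee_pos: [0.517, 0.0646, 0.1044]
eef_rot: [-0.02, 0.022, 0.707, -0.706]
force: [-0.1, 1.6, 5.7]
opening: 0.0002
clock: 22.9
ee_pos: [0.5162, 0.0603, 0.135]
eef_rot: [0.025, -0.018, -0.706, 0.708]
force: [0.0, 1.0, 0.2]
opening: 0.0006
clock: 23.4
ee_pos: [0.4075, 0.2288, 0.1384]
eef_rot: [0.021, -0.021, -0.707, 0.707]
force: [1.0, -0.1, -0.2]
opening: 0.0004
clock: 23.6
ee_pos: [0.4121, 0.2722, 0.138]
eef_rot: [-0.019, 0.02, 0.707, -0.706]
force: [0.5, 0.2, 0.1]
opening: 0.0001
pos [0.4121 0.2722 0.138 ] d world [ 0.1099 -0.0762 -0.033 ] TOOL travel [-0.114   0.0331  0.07  ] F [0.5 0.2 0.1] op 0.0001 t 23.6 q [ 0.91  0.25 -0.43  0.   -0.89  0.6 ]
jaw angle deg -93.2 tooly [ 0.001  0.001 -1.   ]
rot (tool) [ 0.0012  0.0025 -0.0012] travel in final axes [-0.1142  0.033   0.0697]
C [0.5452 0.2175] cen [-0.0231 -0.0006] need by centroid -4.8 by axis -8.8
C [0.5379 0.0873] cen [-0.0224  0.0074] need by centroid 15.0 by axis 12.3
lid [0.5453 0.2181 0.104 ] r 13.9 seal [0.5186 0.2175 0.104 ] 68 ang -178.7 turn needed (ccw+) -4.6
lid [0.5379 0.0882 0.104 ] r 13.7 seal [0.5126 0.0959 0.104 ] 65 ang 163.2 turn needed (ccw+) 13.4
```

View pics/t10.png

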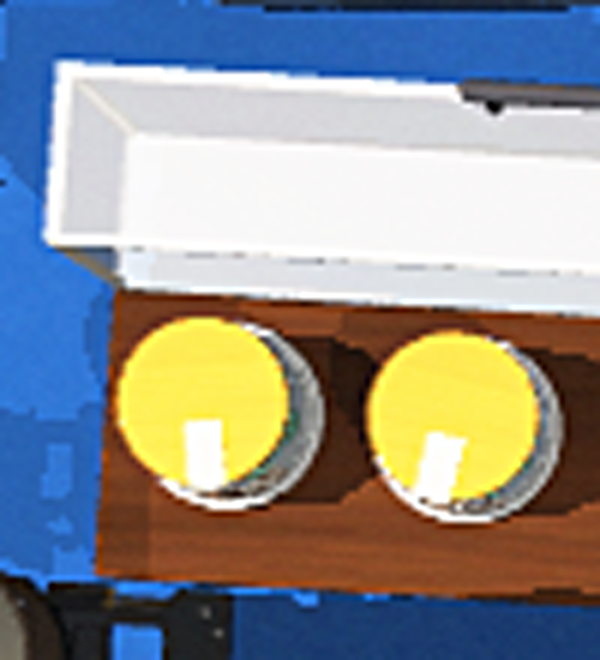

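Jar 2 needs about +13.5° and jar 1 about −6°. I'll trim jar 1 first.

```bash
python3 -m crank '[{"travel":[-0.035,0,0.015],"rot":[0,0.0025,0],"gripper":1},{"travel":[-0.035,0.005,0.02],"rot":[0,0,0],"gripper":1},{"travel":[-0.035,0.015,0.014],"rot":[0,0,0],"gripper":1},{"travel":[0,0,0],"rot":[0,0,0],"gripper":1},{"travel":[0,0,0],"rot":[0,0,0],"gripper":1}]' 25; python3 -c "
from h import *
to([.514,.215,.105],np.pi/2+CY)"
```

```text
clock: 24.2
ee_pos: [0.5129, 0.2107, 0.1171]
eef_rot: [0.024, -0.022, -0.706, 0.707]
force: [-0.7, 0.4, -0.1]
opening: 0.0007
pos [0.5129 0.2107 0.1171] d world [ 0.0011  0.0043 -0.0121] TOOL travel [-0.0008  0.0121 -0.0044] F [-0.7  0.4 -0.1] op 0.0007 t 24.2 q [ 0.68  0.37 -0.31 -0.   -0.9   0.82]
jaw angle deg -93.8 tooly [-0.003 -0.002 -1.   ]
rot (tool) [-0.0017 -0.0076  0.0024] travel in final axes [-0.0008  0.0121 -0.0044]
```

```bash
python3 -m crank '[{"travel":[-0.001,0.009,-0.0045],"rot":[0,-0.006,0],"gripper":1},{"travel":[0,0.002,0],"rot":[0,0,0],"gripper":1},{"travel":[0,0,0],"rot":[0,0,0],"gripper":1},{"travel":[0,0,0],"rot":[0,0,0],"gripper":1},{"travel":[0,0,0],"rot":[0,0,0],"gripper":1}]' 25; python3 -m crank '[{"travel":[0,0.001,0],"rot":[0,0,0],"gripper":1},{"travel":[0,0,0],"rot":[0,0,0],"gripper":1},{"travel":[0,0,0],"rot":[0,0,0],"gripper":1}]'; python3 -m crank '[{"travel":[0,0.001,0],"rot":[0,0,0],"gripper":1},{"travel":[0,0,0],"rot":[0,0,0],"gripper":1},{"travel":[0,0,0],"rot":[0,0,0],"gripper":1}]'
```

```text
clock: 24.7
ee_pos: [0.5146, 0.2177, 0.1074]
eef_rot: [-0.019, 0.02, 0.707, -0.707]
force: [0.6, -0.0, 0.2]
opening: 0.0006
clock: 25.0
ee_pos: [0.5147, 0.2173, 0.1061]
eef_rot: [0.02, -0.02, -0.707, 0.707]
force: [0.1, -0.5, -0.3]
opening: 0.0002
clock: 25.3
ee_pos: [0.5147, 0.2172, 0.105]
eef_rot: [0.02, -0.02, -0.707, 0.707]
force: [0.0, -0.6, -0.3]
opening: 0.0006
```

```bash
python3 -m crank '[{"travel":[0,0.002,0],"rot":[0,0,0],"gripper":1},{"travel":[0,0,0],"rot":[0,0,0],"gripper":1},{"travel":[0,0,-0.0014],"rot":[0,0,0],"gripper":1},{"travel":[0,0,-0.0014],"rot":[0,0,0],"gripper":1},{"travel":[0,0,-0.0014],"rot":[0,0,0],"gripper":1}]' 25; python3 -m crank '[{"travel":[0,0,0],"rot":[0,0,0],"gripper":1},{"travel":[0,0,0],"rot":[0,0,0],"gripper":1},{"travel":[0,0,0],"rot":[0,0,0],"gripper":1}]'; python3 -m crank '[{"travel":[0,-0.005,0],"rot":[0,0,0],"gripper":1},{"travel":[0,-0.015,0],"rot":[0,0,0],"gripper":1},{"travel":[0.02,0,0.035],"rot":[0,0,0],"gripper":1},{"travel":[0,0,0.045],"rot":[0,0,0],"gripper":1},{"travel":[-0.02,0,0.03],"rot":[0,0,0],"gripper":1}]'; python3 -c "
from h import *
to([.507,.091,.106],np.pi/2+CY);shot('top','t11',(160,120,260,230),6);seal('pics/t11_full.png')"
```

```text
clock: 25.8
ee_pos: [0.5155, 0.2215, 0.1044]
eef_rot: [-0.019, 0.02, 0.707, -0.707]
force: [0.2, -0.5, 6.1]
opening: 0.0004
clock: 26.1
ee_pos: [0.5156, 0.2218, 0.1044]
eef_rot: [-0.019, 0.02, 0.707, -0.707]
force: [-1.7, -0.8, 5.5]
opening: 0.0005
clock: 26.6
ee_pos: [0.506, 0.1097, 0.1232]
eef_rot: [0.02, -0.019, -0.707, 0.707]
force: [1.3, -0.0, -0.0]
opening: 0.0005
pos [0.506  0.1097 0.1232] d world [ 0.001  -0.0187 -0.0172] TOOL travel [-0.0021  0.0172  0.0186] F [ 1.3 -0.  -0. ] op 0.0005 t 26.6 q [ 0.53  0.3  -0.39 -0.   -0.88  0.99]
jaw angle deg -93.2 tooly [-0.002 -0.    -1.   ]
rot (tool) [-0.0005  0.0028  0.0023] travel in final axes [-0.0021  0.0172  0.0186]
```

View pics/t11.png

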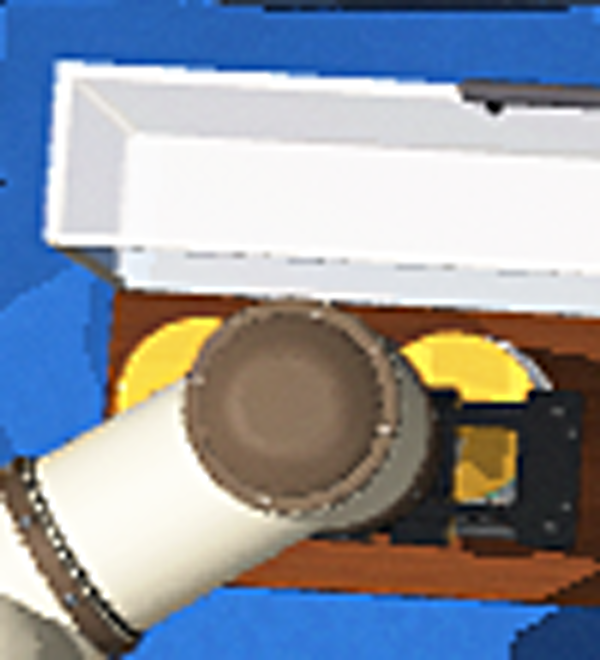

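```bash
python3 -m crank '[{"travel":[-0.002,0.006,0.0186],"rot":[0,0,0],"gripper":1},{"travel":[0,0.008,0],"rot":[0,0,0],"gripper":1},{"travel":[0,0,0],"rot":[0,0,0],"gripper":1},{"travel":[0,0,0],"rot":[0,0,0],"gripper":1},{"travel":[0,0,0],"rot":[0,0,0],"gripper":1}]' 25; python3 -m crank '[{"travel":[0,0.001,0],"rot":[0,0,0],"gripper":1},{"travel":[0,0,0],"rot":[0,0,0],"gripper":1},{"travel":[0,0,0],"rot":[0,0,0],"gripper":1}]'
```

```text
clock: 27.15
ee_pos: [0.5099, 0.0938, 0.1092]
eef_rot: [-0.019, 0.02, 0.707, -0.707]
force: [1.0, -0.1, 0.4]
opening: 0.0005
clock: 27.45
ee_pos: [0.5097, 0.0932, 0.1082]
eef_rot: [-0.02, 0.02, 0.707, -0.707]
force: [0.5, -0.3, -0.2]
opening: 0.0004
```

```bash
python3 -m crank '[{"travel":[0,0.003,0],"rot":[0,0,0],"gripper":1},{"travel":[0,0.001,0],"rot":[0,0,0],"gripper":1},{"travel":[0,0.001,0],"rot":[0,0,0],"gripper":1},{"travel":[0,0,0],"rot":[0,0,0],"gripper":1},{"travel":[0,0,0],"rot":[0,0,0],"gripper":1}]' 25; python3 -m crank '[{"travel":[0,0,0.002],"rot":[0,0,0],"gripper":1},{"travel":[0,0,0.002],"rot":[0,0,0],"gripper":1},{"travel":[0,0,0.002],"rot":[0,0,0],"gripper":1},{"travel":[0,0,0.002],"rot":[0,0,0],"gripper":1},{"travel":[0,0,0],"rot":[0,0,0],"gripper":1}]'; python3 -m crank '[{"travel":[0,0,0],"rot":[0,0,0],"gripper":1},{"travel":[0,-0.005,0],"rot":[0,0,0],"gripper":1},{"travel":[0,-0.035,0],"rot":[0,0,0],"gripper":1},{"travel":[0.04,0,-0.02],"rot":[0,0,0],"gripper":1},{"travel":[0.04,0,-0.03],"rot":[0,0,0],"gripper":1}]'; python3 -m crank '[{"travel":[0.04,0,-0.04],"rot":[0,0,0],"gripper":1},{"travel":[0,0,-0.04],"rot":[0,0,0],"gripper":1},{"travel":[0,0,-0.04],"rot":[0,0,0],"gripper":1},{"travel":[0,0,-0.04],"rot":[0,0,0],"gripper":1},{"travel":[0,0,0],"rot":[0,0,0],"gripper":1}]';python3 -c "
from h import *
to([.507,.091,.106],np.pi/2+CY);shot('top','t12',(160,120,260,230),6);shot('side','s12',(220,120,320,220),6);seal('pics/t12_full.png');lids('pics/t12_full.png')"
```

```text
clock: 27.95
ee_pos: [0.5097, 0.093, 0.1044]
eef_rot: [0.02, -0.02, -0.707, 0.707]
force: [-2.9, 0.8, 8.9]
opening: 0.0004
clock: 28.45
ee_pos: [0.5106, 0.0853, 0.1044]
eef_rot: [-0.019, 0.021, 0.707, -0.707]
force: [-1.0, -0.0, 4.6]
opening: 0.0004
clock: 28.95
ee_pos: [0.4319, 0.1393, 0.1436]
eef_rot: [-0.021, 0.022, 0.707, -0.706]
force: [-0.1, 1.1, -0.8]
opening: 0.0006
clock: 29.45
ee_pos: [0.4063, 0.3008, 0.1432]
eef_rot: [-0.018, 0.019, 0.707, -0.706]
force: [0.2, -0.8, -1.1]
opening: 0.0004
pos [0.4063 0.3008 0.1432] d world [ 0.1007 -0.2098 -0.0372] TOOL travel [-0.1114  0.037   0.2043] F [ 0.2 -0.8 -1.1] op 0.0004 t 29.4 q [ 0.96  0.26 -0.4   0.   -0.91  0.56]
jaw angle deg -93.0 tooly [ 0.002  0.002 -1.   ]
rot (tool) [ 0.0017  0.006  -0.0017] travel in final axes [-0.1127  0.0372  0.2036]
C [0.5454 0.2186] cen [-0.0232  0.0014] need by centroid 0.2 by axis -0.2
C [0.5376 0.0876] cen [-0.0227  0.0018] need by centroid 1.3 by axis -0.0
lid [0.5456 0.2178 0.104 ] r 13.8 seal [0.5217 0.2203 0.104 ] 62 ang 174.0 turn needed (ccw+) 2.7
lid [0.5371 0.0876 0.104 ] r 14.0 seal [0.5112 0.0904 0.104 ] 63 ang 173.8 turn needed (ccw+) 2.9
```

View pics/t12.png

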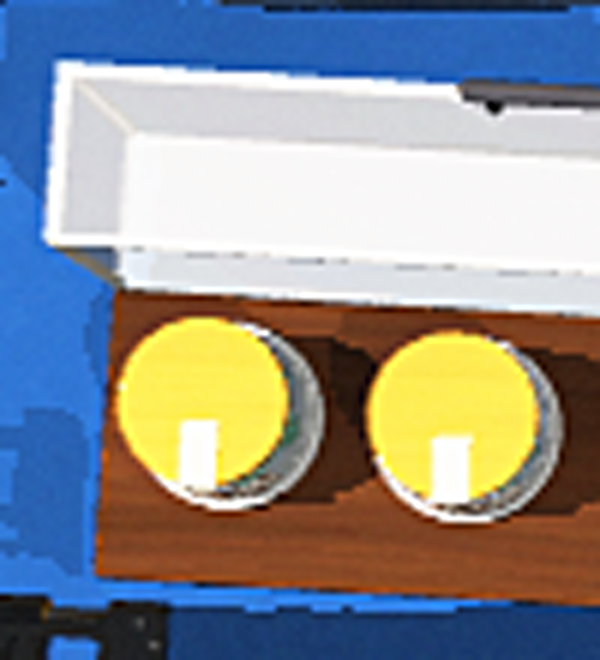

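View pics/s12.png

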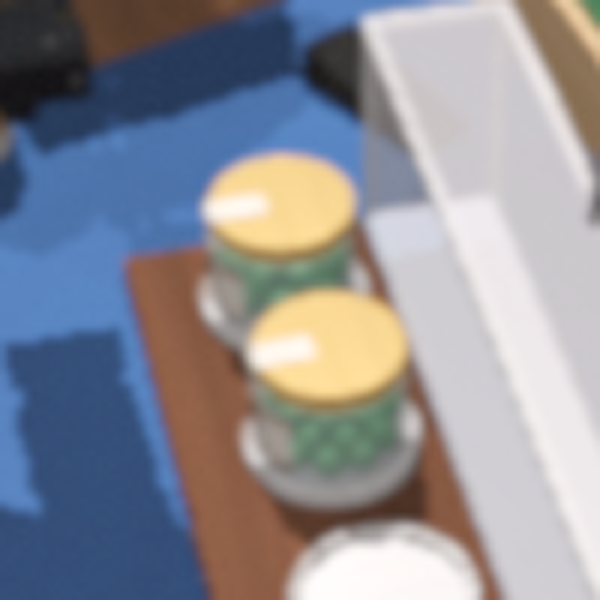

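Both labels now face the front to within about 1–2° (the centroid and axis readings agree). The cups are still in the bay. Next is the hood handle.

```bash
python3 -c "
from h import *
f=lambda u,v:(160+(u-1.5)/4,120+(v-1.5)/4)
for z in (.205,.2116,.218): print(z,plane('top',[f(308,62),f(497,72),f(402,66)],z).round(4).tolist())
im=cv2.imread('pics/t12_full.png');cv2.imwrite('pics/hd.png',cv2.resize(im[120:170,210:310],None,fx=8,fy=8,interpolation=cv2.INTER_CUBIC))
im=cv2.imread('pics/s12_full.png');cv2.imwrite('pics/hds.png',cv2.resize(im[110:220,280:380],None,fx=6,fy=6,interpolation=cv2.INTER_CUBIC))
H=np.array([.601,.0078]);c,s=np.cos(CY),np.sin(CY)
for th in (1.6,0):
    x=-.191*np.cos(th)+.08*np.sin(th);z=.023+.191*np.sin(th)+.08*np.cos(th)
    e=[np.r_[H+[c*x-s*y,s*x+c*y],z] for y in (.065,0,-.065)];print(th,np.round(e,4).tolist(),proj('side',e).round(1).tolist(),proj('top',e).round(1).tolist())
"
```

```text
0.205 [[0.6849, 0.0737, 0.205], [0.6774, -0.0635, 0.205], [0.6819, 0.0055, 0.205]]
0.2116 [[0.6835, 0.073, 0.2116], [0.6761, -0.0635, 0.2116], [0.6805, 0.0051, 0.2116]]
0.218 [[0.6821, 0.0723, 0.218], [0.6747, -0.0635, 0.218], [0.6792, 0.0048, 0.218]]
1.6 [[0.6902, 0.0677, 0.2116], [0.6864, 0.0028, 0.2116], [0.6826, -0.062, 0.2116]] [[320.1, 146.9], [326.1, 159.4], [332.6, 172.8]] [[238.5, 132.8], [260.9, 134.1], [283.4, 135.4]]
0 [[0.4141, 0.0838, 0.103], [0.4103, 0.0189, 0.103], [0.4066, -0.046, 0.103]] [[238.9, 185.2], [242.3, 198.6], [246.0, 212.9]] [[236.4, 228.9], [257.4, 230.0], [278.4, 231.2]]
```

View pics/hds.png

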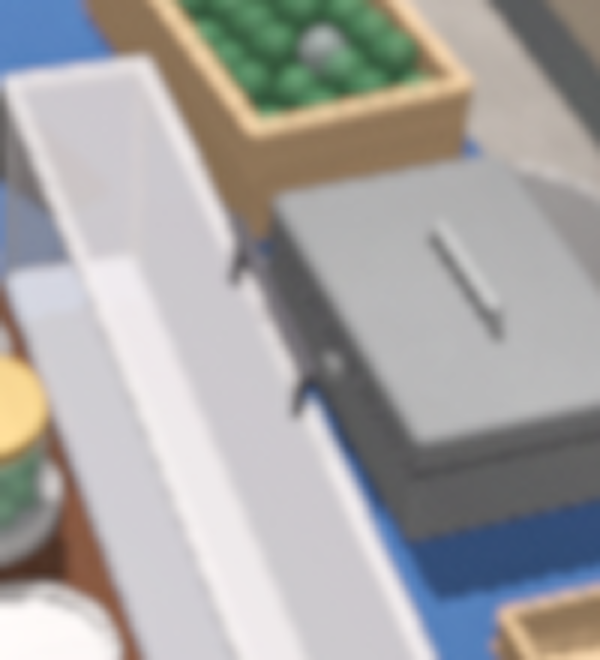

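View pics/hd.png

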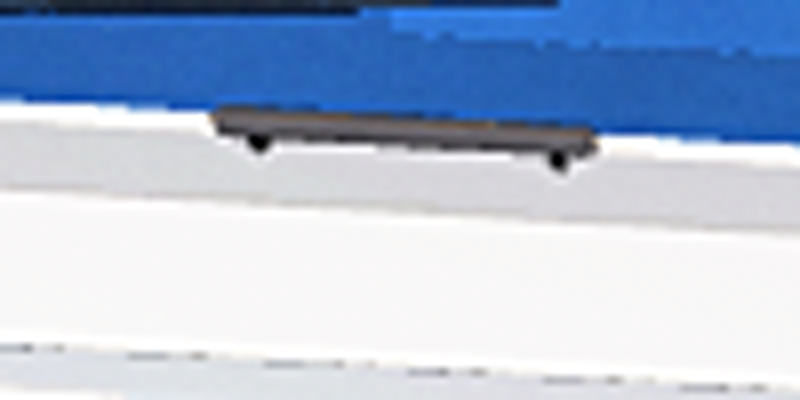

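```bash
python3 -c "
from h import *
print(tri((260.4,136.3),(326.3,160)))
to([.681,.004,.30],np.pi+CY)"
```

```text
(array([0.68391657, 0.00364683, 0.2085401 ]), np.float64(0.006640680561161938))
pos [0.4051 0.2967 0.1425] d world [ 0.2759 -0.2927  0.1575] TOOL travel [-0.2915 -0.1575  0.2772] F [-0.4 -0.6 -0.1] op 0.0007 t 29.6 q [ 0.96  0.26 -0.4  -0.   -0.91  0.56]
jaw angle deg -93.2 tooly [-0.001 -0.001 -1.   ]
rot (tool) [-0.     -1.5681  0.0018] travel in final axes [ 0.2762 -0.1575  0.2924]
```

```bash
python3 -m crank '[{"travel":[0,-0.04,0],"rot":[0,0,0],"gripper":0},{"travel":[0,-0.04,0],"rot":[0,0.143,0],"gripper":0},{"travel":[0,-0.04,0],"rot":[0,0.143,0],"gripper":0},{"travel":[0,-0.04,0],"rot":[0,0.143,0],"gripper":0},{"travel":[0,0,0],"rot":[0,0.143,0],"gripper":0}]' 40; python3 -m crank '[{"travel":[0,0,0],"rot":[0,0.143,0],"gripper":0},{"travel":[0,0,0],"rot":[0,0.143,0],"gripper":0},{"travel":[0,0,0],"rot":[0,0.143,0],"gripper":0},{"travel":[0,0,0],"rot":[0,0.143,0],"gripper":0},{"travel":[0,0,0],"rot":[0,0.143,0],"gripper":0}]';python3 -m crank '[{"travel":[0,0,0],"rot":[0,0.143,0],"gripper":0},{"travel":[0,0,0],"rot":[0,0.143,0],"gripper":0},{"travel":[0,0,0],"rot":[0,0,0],"gripper":0}]'; python3 -c "
from h import *
to([.683,.004,.30],np.pi+CY)"
```

```text
clock: 30.05
ee_pos: [0.4077, 0.2966, 0.3094]
eef_rot: [-0.219, 0.223, 0.675, -0.668]
force: [-1.1, -0.5, 0.2]
opening: 0.0322
clock: 30.55
ee_pos: [0.4053, 0.2947, 0.3028]
eef_rot: [0.442, -0.442, -0.551, 0.552]
force: [-0.2, 0.3, 0.8]
opening: 0.0723
clock: 30.85
ee_pos: [0.4054, 0.2949, 0.3028]
eef_rot: [0.515, -0.515, -0.484, 0.485]
force: [-0.5, 0.2, 0.1]
opening: 0.086
pos [0.4054 0.2949 0.3028] d world [ 0.2776 -0.2909 -0.0028] TOOL travel [-0.2737  0.0027 -0.2946] F [-0.5  0.2  0.1] op 0.086 t 30.9 q [ 0.95  0.12 -0.15 -0.   -1.3  -1.01]
jaw angle deg 176.6 tooly [-0.001 -0.001 -1.   ]
rot (tool) [-0.0009 -0.0019 -0.0007] travel in final axes [-0.2743  0.0028 -0.294 ]
```

```bash
python3 -m crank '[{"travel":[-0.03,0,-0.03],"rot":[0,0,0],"gripper":0},{"travel":[-0.03,0,-0.033],"rot":[0,0,0],"gripper":0},{"travel":[-0.03,0,-0.033],"rot":[0,0,0],"gripper":0},{"travel":[-0.03,0,-0.033],"rot":[0,0,0],"gripper":0},{"travel":[-0.03,0,-0.033],"rot":[0,0,0],"gripper":0}]' 40;python3 -m crank '[{"travel":[-0.03,0,-0.033],"rot":[0,0,0],"gripper":0},{"travel":[-0.03,0,-0.033],"rot":[0,0,0],"gripper":0},{"travel":[-0.03,0,-0.033],"rot":[0,0,0],"gripper":0},{"travel":[-0.032,0,-0.033],"rot":[0,0,0],"gripper":0},{"travel":[0,0,0],"rot":[0,0,0],"gripper":0}]';python3 -m crank '[{"travel":[0,0,0],"rot":[0,0,0],"gripper":0},{"travel":[0,0,0],"rot":[0,0,0],"gripper":0}]'; python3 -c "
from h import *
to([.683,.004,.195],np.pi+CY);shot('top','t13',(190,90,330,200),5);shot('side','s13',(250,70,400,200),5)"
```

```text
clock: 31.35
ee_pos: [0.5591, 0.1349, 0.3031]
eef_rot: [0.514, -0.514, -0.486, 0.486]
force: [0.4, -0.2, 0.0]
opening: 0.0866
clock: 31.85
ee_pos: [0.6849, 0.0027, 0.3003]
eef_rot: [0.516, -0.515, -0.483, 0.485]
force: [-0.3, 0.3, -0.6]
opening: 0.087
clock: 32.05
ee_pos: [0.6825, 0.0078, 0.3031]
eef_rot: [0.514, -0.514, -0.485, 0.486]
force: [-0.8, 0.5, -0.4]
opening: 0.087
pos [0.6825 0.0078 0.3031] d world [ 0.0005 -0.0038 -0.1081] TOOL travel [-0.0037  0.1081 -0.0008] F [-0.8  0.5 -0.4] op 0.087 t 32.0 q [ 0.25  0.45  0.31 -0.   -1.43 -0.3 ]
jaw angle deg 176.7 tooly [-0.001  0.    -1.   ]
rot (tool) [-0.0005  0.0009  0.0001] travel in final axes [-0.0037  0.1081 -0.0007]
```

View pics/s13.png

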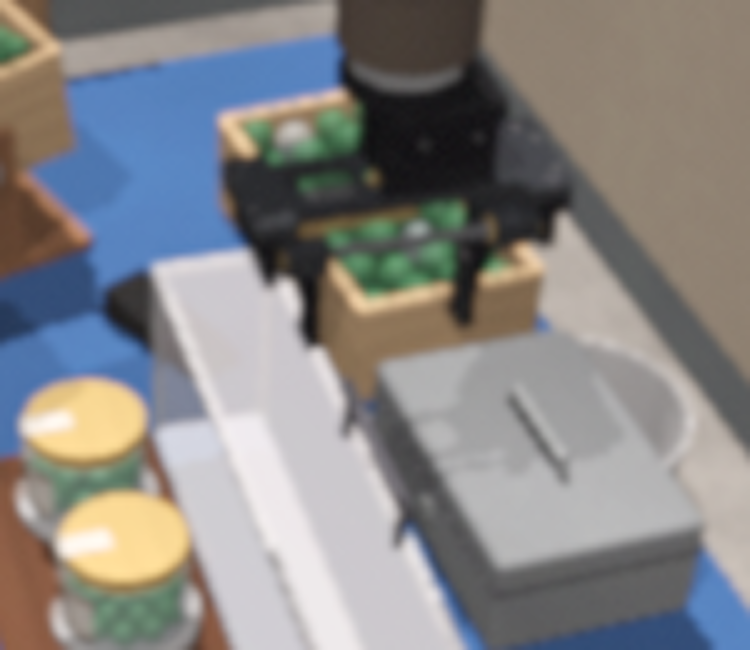

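```bash
python3 -m crank '[{"travel":[-0.003,0.035,0],"rot":[0,0,0],"gripper":0},{"travel":[0,0.035,0],"rot":[0,0,0],"gripper":0},{"travel":[0,0.025,0],"rot":[0,0,0],"gripper":0},{"travel":[0,0.01,0],"rot":[0,0,0],"gripper":0},{"travel":[0,0,0],"rot":[0,0,0],"gripper":0}]' 40;python3 -m crank '[{"travel":[0,0,0],"rot":[0,0,0],"gripper":0},{"travel":[0,0,0],"rot":[0,0,0],"gripper":0}]'; python3 -c "
from h import *
to([.683,.004,.195],np.pi+CY);shot('side','s14',(250,70,400,200),5)"
```

```text
clock: 32.65
ee_pos: [0.6822, 0.0054, 0.1973]
eef_rot: [0.514, -0.514, -0.485, 0.486]
force: [-0.2, 0.8, -0.1]
opening: 0.087
clock: 32.85
ee_pos: [0.6841, 0.0051, 0.2004]
eef_rot: [-0.513, 0.515, 0.486, -0.484]
force: [-0.2, -0.0, -0.0]
opening: 0.0869
pos [0.6841 0.0051 0.2004] d world [-0.0011 -0.0011 -0.0054] TOOL travel [-0.0012  0.0054  0.001 ] F [-0.2 -0.  -0. ] op 0.0869 t 32.9 q [ 0.24  0.5   0.13  0.   -1.2  -0.3 ]
jaw angle deg 176.7 tooly [ 0.004  0.    -1.   ]
rot (tool) [0.004  0.0003 0.0007] travel in final axes [-0.0012  0.0054  0.001 ]
```

View pics/s14.png

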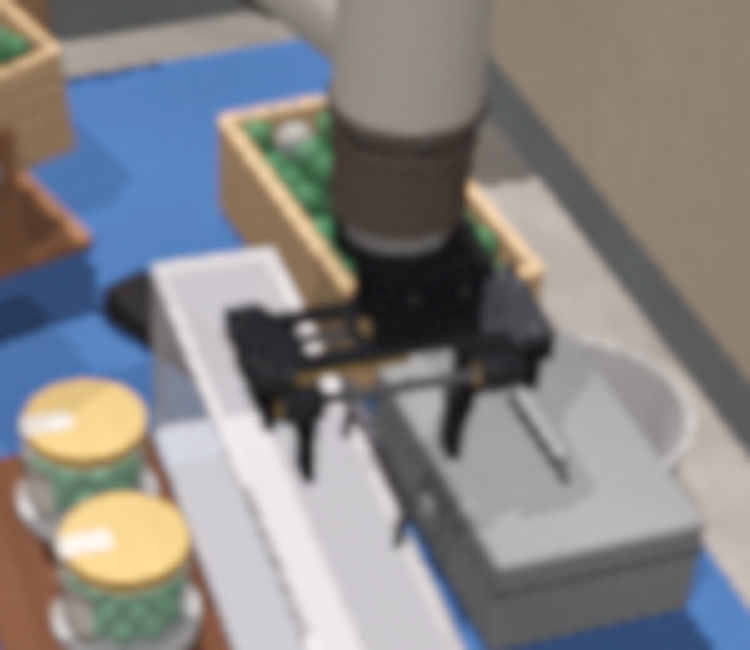

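The fingers straddle the bar (tips at 308,475 and 455,450, bar line between them). I'll drop 4 mm and close.

```bash
python3 -m crank '[{"travel":[0,0.004,0],"rot":[0,0,0],"gripper":0.4},{"travel":[0,0,0],"rot":[0,0,0],"gripper":0.7},{"travel":[0,0,0],"rot":[0,0,0],"gripper":0.8},{"travel":[0,0,0],"rot":[0,0,0],"gripper":0.85},{"travel":[0,0,0],"rot":[0,0,0],"gripper":0.9}]' 10;python3 -m crank '[{"travel":[0,0,0],"rot":[0,0,0],"gripper":1},{"travel":[0,0,0],"rot":[0,0,0],"gripper":1},{"travel":[0,0,0],"rot":[0,0,0],"gripper":1},{"travel":[0,0,0],"rot":[0,0,0],"gripper":1}]'; python3 -c "
from h import *
to([.683,.004,.195],np.pi+CY)"
```

```text
clock: 33.4
ee_pos: [0.6831, 0.0048, 0.1941]
eef_rot: [-0.514, 0.514, 0.485, -0.485]
force: [-0.0, 0.0, -1.3]
opening: 0.0548
clock: 33.8
ee_pos: [0.6831, 0.0048, 0.1941]
eef_rot: [0.514, -0.514, -0.485, 0.485]
force: [0.2, -0.6, 0.8]
opening: 0.0234
pos [0.6831 0.0048 0.1941] d world [-0.0001 -0.0008  0.0009] TOOL travel [-0.0008 -0.0009  0.    ] F [ 0.2 -0.6  0.8] op 0.0234 t 33.8 q [ 0.24  0.5   0.13  0.   -1.19 -0.3 ]
jaw angle deg 176.7 tooly [-0. -0. -1.]
rot (tool) [-0.     -0.0004 -0.    ] travel in final axes [-0.0008 -0.0009  0.    ]
```

```bash
python3 -m crank '[{"travel":[0,0,0],"rot":[0,0,0],"gripper":1},{"travel":[0,0,0],"rot":[0,0,0],"gripper":1},{"travel":[0,0,0],"rot":[0,0,0],"gripper":1},{"travel":[0,0,0],"rot":[0,0,0],"gripper":1}]' 40; python3 -c "
from h import *
to([.683,.004,.195],np.pi+CY)
g=np.array([.6831,.1941+.019]); H=np.array([.601,.023])
# arc waypoints relative hinge, in case x/z, start from measured bar point
a0=np.arctan2(g[1]-H[1],g[0]-H[0]);r=np.hypot(*(g-H));print('r',r,'theta', a0, 'model',np.hypot(.191,.08))
"
```

```text
clock: 34.2
ee_pos: [0.6826, 0.0048, 0.1938]
eef_rot: [0.515, -0.514, -0.485, 0.485]
force: [-2.0, 0.1, -0.7]
opening: 0.0096
pos [0.6826 0.0048 0.1938] d world [ 0.0004 -0.0008  0.0012] TOOL travel [-0.0008 -0.0012 -0.0005] F [-2.   0.1 -0.7] op 0.0096 t 34.2 q [ 0.24  0.5   0.12 -0.   -1.19 -0.3 ]
jaw angle deg 176.6 tooly [-0.001 -0.    -1.   ]
rot (tool) [-0.0012 -0.0006 -0.0001] travel in final axes [-0.0008 -0.0012 -0.0005]
r 0.20707105060823933 theta 1.1631144399502116 model 0.20707728026029318
```

The bar is gripped (opening 9.6 mm), and its radius from the hinge fits the given geometry (207 mm). Next I'll compute the closing arc.

```bash
python3 -c "
import numpy as np
ph=np.linspace(1.155,2.745,21);r=.2071
x=r*np.cos(ph);z=r*np.sin(ph)
for i in range(20): print(i+1,'y',round(-(z[i+1]-z[i]),4),'z',round(-(x[i+1]-x[i]),4), 'bar now rel',x[i+1].round(4),z[i+1].round(4),'tcp',(.601+x[i+1]).round(3),(z[i+1]+.004).round(3))"
```

```text
1 y -0.006 z 0.0153 bar now rel 0.0683 0.1955 tcp 0.669 0.199
2 y -0.0048 z 0.0157 bar now rel 0.0526 0.2003 tcp 0.654 0.204
3 y -0.0035 z 0.0161 bar now rel 0.0365 0.2039 tcp 0.638 0.208
4 y -0.0023 z 0.0163 bar now rel 0.0202 0.2061 tcp 0.621 0.21
5 y -0.001 z 0.0164 bar now rel 0.0038 0.2071 tcp 0.605 0.211
6 y 0.0004 z 0.0165 bar now rel -0.0127 0.2067 tcp 0.588 0.211
7 y 0.0017 z 0.0164 bar now rel -0.029 0.2051 tcp 0.572 0.209
8 y 0.003 z 0.0162 bar now rel -0.0452 0.2021 tcp 0.556 0.206
9 y 0.0042 z 0.0159 bar now rel -0.0611 0.1979 tcp 0.54 0.202
10 y 0.0055 z 0.0155 bar now rel -0.0767 0.1924 tcp 0.524 0.196
11 y 0.0067 z 0.015 bar now rel -0.0917 0.1857 tcp 0.509 0.19
12 y 0.0079 z 0.0145 bar now rel -0.1062 0.1778 tcp 0.495 0.182
13 y 0.009 z 0.0138 bar now rel -0.1199 0.1688 tcp 0.481 0.173
14 y 0.0101 z 0.013 bar now rel -0.133 0.1588 tcp 0.468 0.163
15 y 0.0111 z 0.0122 bar now rel -0.1452 0.1477 tcp 0.456 0.152
16 y 0.012 z 0.0113 bar now rel -0.1564 0.1357 tcp 0.445 0.14
17 y 0.0129 z 0.0103 bar now rel -0.1667 0.1229 tcp 0.434 0.127
18 y 0.0136 z 0.0092 bar now rel -0.1759 0.1092 tcp 0.425 0.113
19 y 0.0143 z 0.0081 bar now rel -0.1841 0.0949 tcp 0.417 0.099
20 y 0.0149 z 0.007 bar now rel -0.191 0.08 tcp 0.41 0.084
```

```bash
python3 -m crank '[{"travel":[0,-0.006,0.0153],"rot":[0,0,0],"gripper":1},{"travel":[0,-0.0048,0.0157],"rot":[0,0,0],"gripper":1},{"travel":[0,-0.0035,0.0161],"rot":[0,0,0],"gripper":1},{"travel":[0,-0.0023,0.0163],"rot":[0,0,0],"gripper":1},{"travel":[0,0,0],"rot":[0,0,0],"gripper":1}]' 40; python3 -c "
from h import *
to([.621,.006,.210],np.pi+CY);shot('side','s15',(200,70,400,220),4)"
```

```text
clock: 34.7
ee_pos: [0.6194, 0.0086, 0.2112]
eef_rot: [-0.514, 0.515, 0.486, -0.485]
force: [-1.0, 0.2, 0.3]
opening: 0.01
pos [0.6194 0.0086 0.2112] d world [ 0.0016 -0.0026 -0.0012] TOOL travel [-0.0025  0.0012 -0.0018] F [-1.   0.2  0.3] op 0.01 t 34.7 q [ 0.27  0.38 -0.03 -0.   -1.16 -0.33]
jaw angle deg 176.7 tooly [ 0.002  0.001 -1.   ]
rot (tool) [ 0.0017 -0.0004  0.0008] travel in final axes [-0.0025  0.0012 -0.0018]
```

View pics/s15.png

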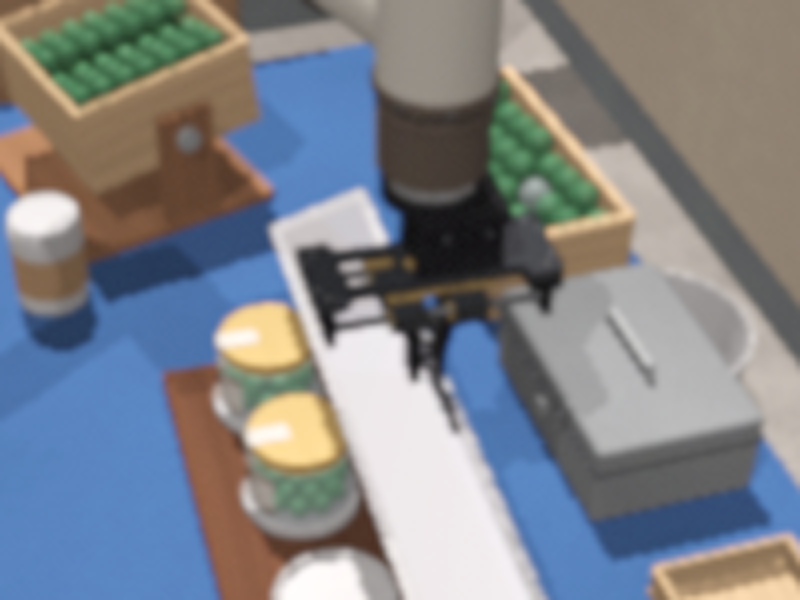

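The hood follows the gripper with low force, so I'll carry on.

```bash
python3 -m crank '[{"travel":[0,-0.001,0.0164],"rot":[0,0,0],"gripper":1},{"travel":[0,0.0004,0.0165],"rot":[0,0,0],"gripper":1},{"travel":[0,0.0017,0.0164],"rot":[0,0,0],"gripper":1},{"travel":[0,0.003,0.0162],"rot":[0,0,0],"gripper":1},{"travel":[0,0.0042,0.0159],"rot":[0,0,0],"gripper":1}]' 40;python3 -m crank '[{"travel":[0,0.0055,0.0155],"rot":[0,0,0],"gripper":1},{"travel":[0,0.0067,0.015],"rot":[0,0,0],"gripper":1},{"travel":[0,0.0079,0.0145],"rot":[0,0,0],"gripper":1},{"travel":[0,0,0],"rot":[0,0,0],"gripper":1},{"travel":[0,0,0],"rot":[0,0,0],"gripper":1}]'; python3 -c "
from h import *
to([.495,.014,.182],np.pi+CY);shot('side','s16',(200,70,400,290),2.6)"
```

```text
clock: 35.25
ee_pos: [0.5428, 0.0131, 0.2054]
eef_rot: [-0.511, 0.517, 0.488, -0.483]
force: [4.1, -1.7, 4.0]
opening: 0.01
clock: 35.75
ee_pos: [0.4939, 0.0163, 0.183]
eef_rot: [0.515, -0.514, -0.485, 0.485]
force: [-3.0, 2.9, 6.1]
opening: 0.0095
pos [0.4939 0.0163 0.183 ] d world [ 0.0011 -0.0023 -0.001 ] TOOL travel [-0.0022  0.001  -0.0013] F [-3.   2.9  6.1] op 0.0095 t 35.8 q [ 0.36  0.2  -0.36 -0.   -1.01 -0.42]
jaw angle deg 176.7 tooly [-0.001  0.    -1.   ]
rot (tool) [-0.0005 -0.0002  0.0002] travel in final axes [-0.0022  0.001  -0.0013]
```

View pics/s16.png

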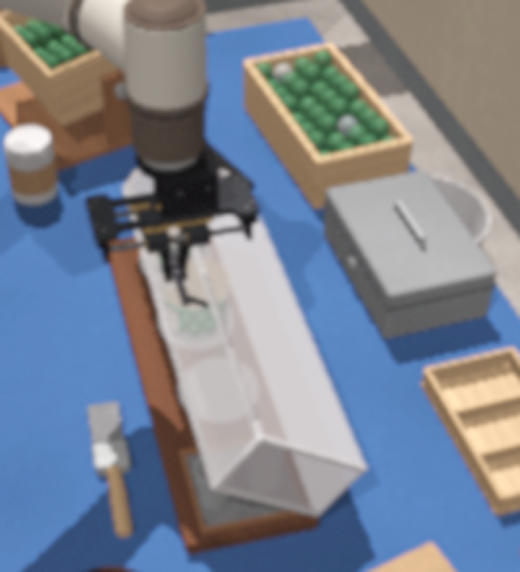

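```bash
python3 -m crank '[{"travel":[0,0.009,0.0138],"rot":[0,0,0],"gripper":1},{"travel":[0,0.0101,0.013],"rot":[0,0,0],"gripper":1},{"travel":[0,0.0111,0.0122],"rot":[0,0,0],"gripper":1},{"travel":[0,0,0],"rot":[0,0,0],"gripper":1}]' 40;python3 -m crank '[{"travel":[0,0.012,0.0113],"rot":[0,0,0],"gripper":1},{"travel":[0,0.0129,0.0103],"rot":[0,0,0],"gripper":1},{"travel":[0,0.0136,0.0092],"rot":[0,0,0],"gripper":1},{"travel":[0,0,0],"rot":[0,0,0],"gripper":1},{"travel":[0,0,0],"rot":[0,0,0],"gripper":1}]'; python3 -c "
from h import *
to([.425,.018,.113],np.pi+CY);shot('side','s17',(200,70,400,290),2.6)"
```

```text
clock: 36.2
ee_pos: [0.4546, 0.0187, 0.1512]
eef_rot: [0.515, -0.514, -0.485, 0.485]
force: [2.3, 2.9, -6.1]
opening: 0.0098
clock: 36.7
ee_pos: [0.4252, 0.0205, 0.113]
eef_rot: [0.515, -0.514, -0.485, 0.485]
force: [4.5, 2.7, -7.1]
opening: 0.0094
pos [0.4252 0.0205 0.113 ] d world [-0.0002 -0.0025 -0.    ] TOOL travel [-0.0025  0.      0.    ] F [ 4.5  2.7 -7.1] op 0.0094 t 36.7 q [ 0.43  0.17 -0.61 -0.   -0.79 -0.49]
jaw angle deg 176.6 tooly [ 0.  0. -1.]
rot (tool) [ 0.0001 -0.0005  0.0005] travel in final axes [-0.0025  0.      0.    ]
```

View pics/s17.png

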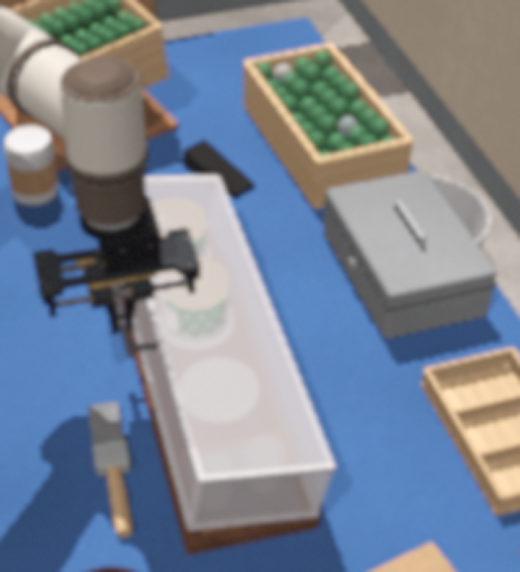

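Nearly shut. Now the last rows.

```bash
python3 -m crank '[{"travel":[0,0.0143,0.0081],"rot":[0,0,0],"gripper":1},{"travel":[0,0.01,0.0048],"rot":[0,0,0],"gripper":1},{"travel":[0,0,0],"rot":[0,0,0],"gripper":1},{"travel":[0,0,0],"rot":[0,0,0],"gripper":1}]' 40; python3 -m crank '[{"travel":[0,0.005,0.0022],"rot":[0,0,0],"gripper":1},{"travel":[0,0,0],"rot":[0,0,0],"gripper":1},{"travel":[0,0,0],"rot":[0,0,0],"gripper":1}]';python3 -c "
from h import *
to([.410,.019,.084],np.pi+CY)"
```

```text
clock: 37.15
ee_pos: [0.4127, 0.0214, 0.0893]
eef_rot: [-0.514, 0.515, 0.486, -0.485]
force: [4.9, 2.6, -8.1]
opening: 0.0096
clock: 37.45
ee_pos: [0.4107, 0.0215, 0.0845]
eef_rot: [-0.514, 0.515, 0.486, -0.484]
force: [6.3, 1.4, -5.5]
opening: 0.0095
pos [0.4107 0.0215 0.0845] d world [-0.0007 -0.0025 -0.0005] TOOL travel [-0.0025  0.0005  0.0006] F [ 6.3  1.4 -5.5] op 0.0095 t 37.5 q [ 0.45  0.19 -0.68  0.   -0.69 -0.51]
jaw angle deg 176.7 tooly [ 0.003  0.001 -1.   ]
rot (tool) [ 0.003  -0.0001  0.0012] travel in final axes [-0.0025  0.0005  0.0006]
```

```bash
python3 -m crank '[{"travel":[0,0.001,0],"rot":[0,0,0],"gripper":1},{"travel":[0,0,0],"rot":[0,0,0],"gripper":1},{"travel":[0,0,0],"rot":[0,0,0],"gripper":1}]' 40; python3 -m crank '[{"travel":[0,0.001,0],"rot":[0,0,0],"gripper":1},{"travel":[0,0,0],"rot":[0,0,0],"gripper":1},{"travel":[0,0,0],"rot":[0,0,0],"gripper":1}]'; python3 -m crank '[{"travel":[0,0.001,0],"rot":[0,0,0],"gripper":1},{"travel":[0,0,0],"rot":[0,0,0],"gripper":1},{"travel":[0,0,0],"rot":[0,0,0],"gripper":1}]'; python3 -m crank '[{"travel":[0,0.001,0],"rot":[0,0,0],"gripper":1},{"travel":[0,0,0],"rot":[0,0,0],"gripper":1},{"travel":[0,0,0],"rot":[0,0,0],"gripper":1}]'
```

```text
clock: 37.75
ee_pos: [0.4104, 0.0215, 0.0839]
eef_rot: [-0.514, 0.515, 0.486, -0.484]
force: [5.4, 2.4, -1.7]
opening: 0.0097
clock: 38.05
ee_pos: [0.4103, 0.0215, 0.0833]
eef_rot: [-0.514, 0.515, 0.486, -0.484]
force: [3.2, 4.5, 5.1]
opening: 0.0095
clock: 38.35
ee_pos: [0.4103, 0.0215, 0.0832]
eef_rot: [-0.514, 0.515, 0.486, -0.485]
force: [-1.1, 3.9, 14.0]
opening: 0.0095
clock: 38.65
ee_pos: [0.4103, 0.0215, 0.083]
eef_rot: [-0.513, 0.515, 0.487, -0.485]
force: [-2.7, 4.9, 22.2]
opening: 0.0097
```

The force rises to 22 N with no further travel and the bar is at z ≈ 0.102, so the hood is shut. I'll relax, open a little and lift away.

```bash
python3 -m crank '[{"travel":[0,-0.003,0],"rot":[0,0,0],"gripper":1},{"travel":[0,0,0],"rot":[0,0,0],"gripper":1},{"travel":[0,0,0],"rot":[0,0,0],"gripper":0.8},{"travel":[0,0,0],"rot":[0,0,0],"gripper":0.74},{"travel":[0,0,0],"rot":[0,0,0],"gripper":0.74}]' 10;python3 -m crank '[{"travel":[0,0,0],"rot":[0,0,0],"gripper":0.74},{"travel":[0,0,0],"rot":[0,0,0],"gripper":0.74},{"travel":[0,0,0],"rot":[0,0,0],"gripper":0.74}]';python3 -c "
from h import *
to([.410,.019,.084],np.pi+CY)"
```

```text
clock: 39.15
ee_pos: [0.4062, 0.0196, 0.0824]
eef_rot: [0.515, -0.514, -0.483, 0.487]
force: [0.4, 0.6, 0.3]
opening: 0.0214
clock: 39.45
ee_pos: [0.4083, 0.0205, 0.0831]
eef_rot: [0.515, -0.514, -0.485, 0.486]
force: [-0.3, -0.5, -0.6]
opening: 0.0226
pos [0.4083 0.0205 0.0831] d world [ 0.0017 -0.0015  0.0009] TOOL travel [-0.0014 -0.0009 -0.0018] F [-0.3 -0.5 -0.6] op 0.0226 t 39.5 q [ 0.45  0.19 -0.69 -0.   -0.69 -0.51]
jaw angle deg 176.6 tooly [-0.001 -0.001 -1.   ]
rot (tool) [-0.0012 -0.0006 -0.0006] travel in final axes [-0.0014 -0.0009 -0.0018]
```

Free. I'll lift straight up, retreat to the left, and look.

```bash
python3 -m crank '[{"travel":[0,-0.02,-0.001],"rot":[0,0,0],"gripper":0.74},{"travel":[0,-0.04,0],"rot":[0,0,0],"gripper":0.74},{"travel":[0,-0.04,0],"rot":[0,0,0],"gripper":0.74},{"travel":[0.03,-0.02,0.01],"rot":[0,0,0],"gripper":0.74},{"travel":[0.045,0,0],"rot":[0,0,0],"gripper":0.74}]' 10;python3 -m crank '[{"travel":[0.045,0,0],"rot":[0,0,0],"gripper":0.74},{"travel":[0.045,0,0],"rot":[0,0,0],"gripper":0.74},{"travel":[0.045,0,0],"rot":[0,0,0],"gripper":0.74},{"travel":[0.045,0,0],"rot":[0,0,0],"gripper":0.74},{"travel":[0.045,0,0],"rot":[0,0,0],"gripper":0.74}]';python3 -m crank '[{"travel":[0.045,0,0],"rot":[0,0,0],"gripper":0.74},{"travel":[0.045,0,0],"rot":[0,0,0],"gripper":0.74},{"travel":[0,0,0],"rot":[0,0,0],"gripper":0.74}]';python3 -c "
from h import *
to([.410,.019,.084],np.pi+CY);shot('top','t18',(160,120,360,250),4);shot('side','s18',(200,90,370,290),3)"
```

```text
clock: 39.95
ee_pos: [0.4048, 0.0965, 0.2067]
eef_rot: [-0.515, 0.516, 0.487, -0.482]
force: [-0.3, 0.7, -0.3]
opening: 0.0227
clock: 40.45
ee_pos: [0.4169, 0.3225, 0.2031]
eef_rot: [-0.514, 0.514, 0.485, -0.486]
force: [0.1, -0.4, 0.3]
opening: 0.0227
clock: 40.75
ee_pos: [0.4226, 0.4151, 0.2018]
eef_rot: [-0.513, 0.514, 0.486, -0.486]
force: [-0.4, -1.1, -0.3]
opening: 0.0228
pos [0.4226 0.4151 0.2018] d world [-0.0126 -0.3961 -0.1178] TOOL travel [-0.3961  0.1179 -0.0091] F [-0.4 -1.1 -0.3] op 0.0228 t 40.8 q [ 1.05  0.34 -0.11  0.   -1.12 -1.1 ]
jaw angle deg 176.9 tooly [ 0. -0. -1.]
rot (tool) [ 0.      0.0033 -0.0003] travel in final axes [-0.3962  0.1178 -0.0104]
```

View pics/t18.png

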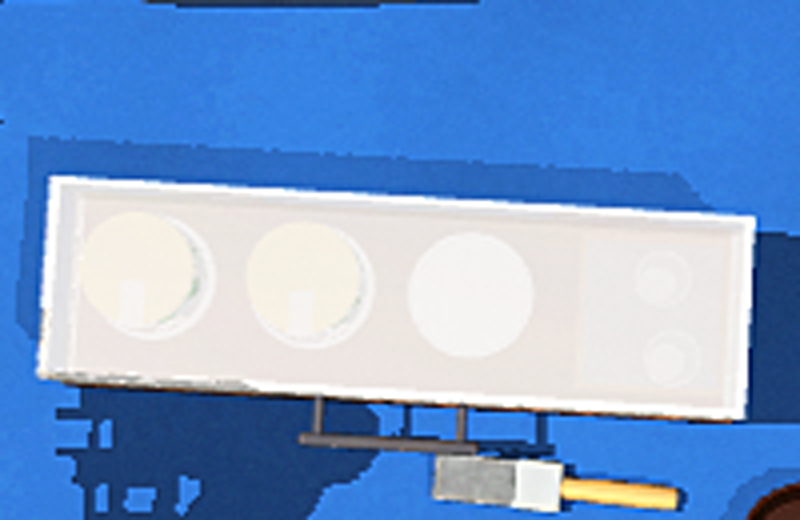

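View pics/s18.png

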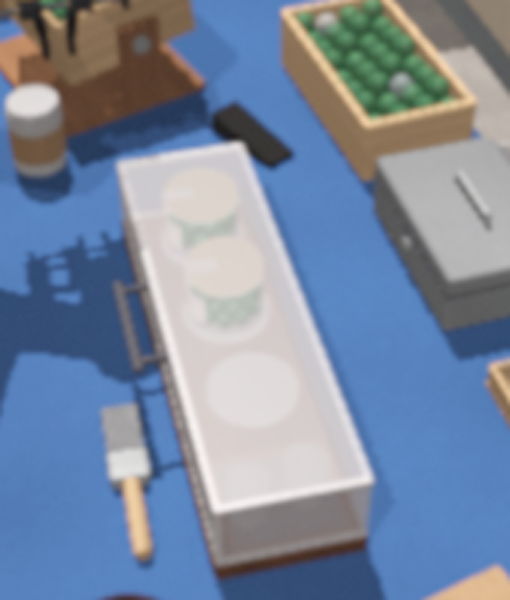

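The front cup's rim has shifted, from (659,340) to (670,358) in the top crop. I'll check that it still stands upright in the bay.

```bash
python3 -c "
from h import *
f=lambda u,v:(160+(u-1.5)/4,120+(v-1.5)/4)
R=np.array([[np.cos(CY),-np.sin(CY)],[np.sin(CY),np.cos(CY)]])
for n,p in dict(a0=(662,276),b0=(659,340),a1=(663,278),b1=(670,358)).items():
    w=plane('top',f(*p),.080)[0]; print(n,w.round(4),'bay rel',(R.T@(w[:2]-[.5155,-.1913])).round(4))
im=cv2.imread('pics/t18_full.png');c=im[160:230,295:355].astype(float)
def st(c,k):
    lo,hi=np.percentile(c,3,axis=(0,1)),np.percentile(c,97,axis=(0,1));o=np.clip((c-lo)/(hi-lo)*255,0,255).astype('uint8')
    return cv2.resize(o,None,fx=k,fy=k,interpolation=cv2.INTER_CUBIC)
def st2(n,x0,y0,x1,y1,lo,hi,k,out):
    c=cv2.imread(n)[y0:y1,x0:x1].astype(float);o=np.clip((c-lo)/(hi-lo)*255,0,255).astype('uint8');cv2.imwrite(out,cv2.resize(o,None,fx=k,fy=k,interpolation=cv2.INTER_CUBIC))
st2('pics/t18_full.png',295,170,352,228,185,245,9,'pics/e1.png')
st2('pics/s18_full.png',258,220,330,285,130,215,9,'pics/e2.png')
"
```

```text
a0 [ 0.5408 -0.1932  0.08  ] bay rel [ 0.0253 -0.0004]
b0 [ 0.4902 -0.1905  0.08  ] bay rel [-0.0253 -0.0007]
a1 [ 0.5392 -0.1939  0.08  ] bay rel [ 0.0238 -0.0013]
b1 [ 0.476  -0.1991  0.08  ] bay rel [-0.039 -0.01 ]
```

View pics/e1.png

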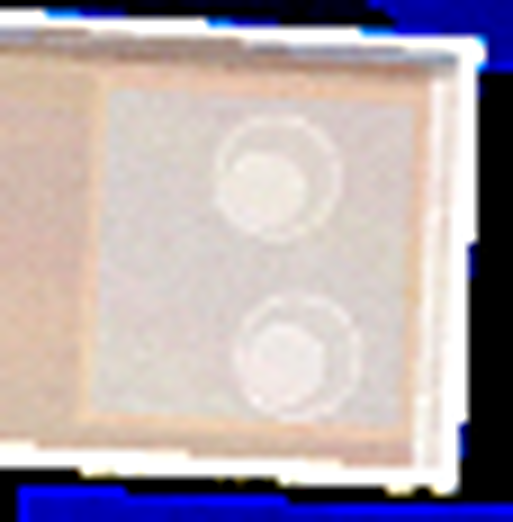

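View pics/e2.png

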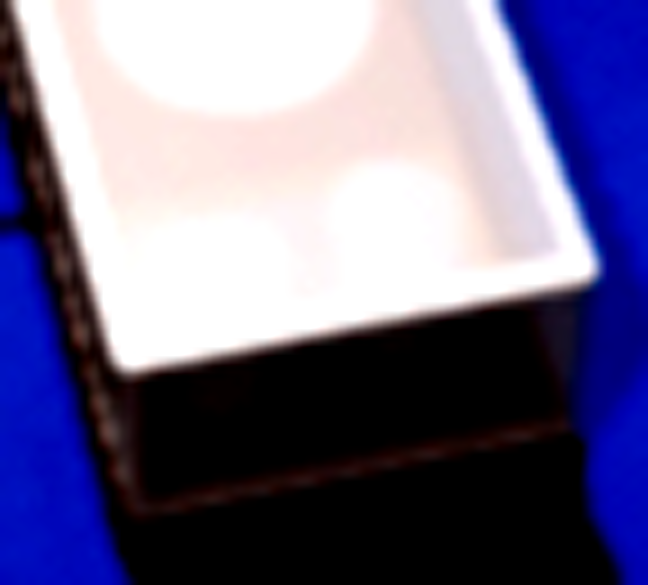

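```bash
python3 -c "
from h import *
c=cv2.imread('pics/s18_full.png')[225:290,258:330]
l=cv2.createCLAHE(6,(4,4));o=cv2.merge([l.apply(x) for x in cv2.split(c)])
cv2.imwrite('pics/e3.png',cv2.resize(o,None,fx=9,fy=9,interpolation=cv2.INTER_CUBIC))
# expected outlines for both cups (upright)
for n,b in dict(back=(.5392,-.1939),front=(.476,-.1991)).items():
    print(n,((proj('side',[[*b,.022],[*b,.080]])-[258,225])*9).round().tolist())
# hood shut check: top corners of hood z=.113 predicted
R=np.array([[np.cos(CY),-np.sin(CY)],[np.sin(CY),np.cos(CY)]])
H=np.array([.601,.0078])
P=[np.r_[H+R@[x,y],.113] for x,y in ((-.156,-.272),(0,-.272),(-.156,.272),(0,.272))]
print(((proj('top',P)-[160,120])*4).round(0).tolist());print(((proj('side',P)-[200,90])*3).round(0).tolist())
h=[np.r_[H+R@[-.191,y],.103] for y in(.065,-.065)];print(((proj('side',h)-[200,90])*3).round(0).tolist(),((proj('top',h)-[160,120])*4).round(0).tolist())
"
```

```text
back [[382.0, 267.0], [387.0, 161.0]]
front [[211.0, 322.0], [210.0, 217.0]]
[[745.0, 415.0], [755.0, 213.0], [38.0, 375.0], [52.0, 173.0]]
[[214.0, 512.0], [373.0, 480.0], [116.0, 162.0], [240.0, 142.0]]
[[117.0, 286.0], [138.0, 369.0]] [[306.0, 435.0], [474.0, 445.0]]
```

View pics/e3.png

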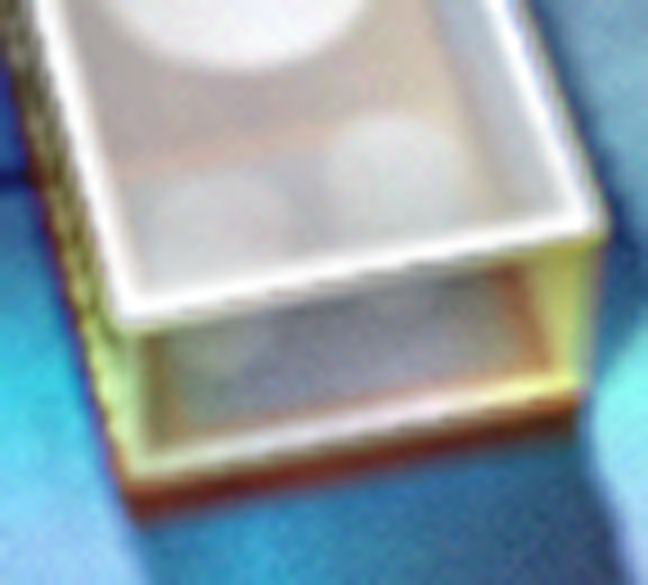

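The hood's corners and handle project where a shut hood's should, to within 1–2 px. Both cups stand upright inside the bay. The seals are where they were after the trim. Handing in.

```bash
python3 -c "
from station import *
print(sign_off(), observe()['clock'])"
```

```text
the job is handed in; nothing more can be done
the job is handed in; nothing more can be done
```

The case is closed up for the night and I handed the job in at about 41 s. No verdict came back.

- **Cups:** Both cups there at the start are upright in the bay. The front one moved about 16 mm after I placed it, while I was turning the jars or closing the hood. I didn't see what moved it. It was upright and inside the lips in both views, but its rim is close to the front lip.
- **Jars:** Jars 1 and 2 were there; turntable 3 was empty. I turned the jars with the shut fingertips on their lids. The more careful reading of their seals put both labels within about 1.3° of straight ahead. A rougher one said about 3° off. With the hood shut, I only checked by eye that the seals had not moved.
- **Hood:** I pinched it by the handle and brought it down. At the end the downward force rose to 22 N with no further travel, and the bar was about 102 mm above the shelf (103 mm expected). In both pictures the hood's corners lie within a pixel or two of where a shut hood's would, and the handle within about 3.
- **Other things:** I did not go near the other things on the shelf. I did not measure their positions again at the end.

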